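# Zero a length comparator on its setting rod

### The job

Set the steel rod between the bench centres: lay it on the two V rests, let go, and push the tailstock up by its knob until both centre points sit in the rod's end holes with no end play. Then take the setting pin from its stand, reach it upright through the round hole in the display unit and press the recessed button right down. Finish while still gripping the pin and holding the button down, with the rod still between the centres and the petri dish and the rubber stopper left where they are.

Things in the scene. Friction and masses are not known exactly. Their poses are not given: they have to be found in the camera images.
- rod: Steel setting rod, 150 mm long and 14 mm in diameter, 0.18 kg, with a black square grip (18 x 18 mm, 40 mm long) round its middle on which it lies flat, and a round centre hole (8 mm wide, 8 mm deep) in each end; the two ends are alike. Origin at the middle of the rod on its axis (9 mm above the surface as it lies), x along the rod.
- fixture: Bench centres fixed to the worktop: dark steel base 300 x 60 x 12 mm, fixed grey headstock, two aluminium V rests, sliding grey tailstock. Origin on the worktop below the middle of the seated rod; x along the base to the tailstock (base from x = -130 to 170 mm), z up. Head and tail blocks: 32 x 44 mm, 62 mm high; head block x = -120 to -88 mm.
- head_point (a point): Tip of the headstock's fixed centre point, a 60 degree steel cone pointing to the fixture's +x, at fixture x = -70 mm, 50 mm above the worktop. It enters the rod's end hole by 5 mm when seated.
- seat (a point): Where the middle of the seated rod belongs, 50 mm above the fixture's origin on the line of the centres; axes as the fixture's. The V rests at x = -40 and +40 mm (each 10 mm long, 59 mm high, V 22 mm wide at the top) carry the rod in line with the centres. Laid 6 to 15 mm towards +x the rod clears both points; the tailstock then pushes it home.
- tailstock (a joint): Slide of the tailstock towards the headstock in m: 0 drawn back, 0.050 fully in, 0.035 to 0.037 with the rod seated between both points. The tip of its centre point is at fixture x = 105 mm, its knob's middle at 144 mm, minus this value. Starts between 0 and 0.012; friction about 2.5 N; stays where it is left.
- tail_knob (a point): Middle of the top of the tailstock's knob, an upright black square post 16 x 16 mm, parallel to the fixture, standing 41 mm above the tail block (top 103 mm above the worktop). It moves with the tailstock.
- pin: Setting pin (stylus), steel, 109 mm long, 0.05 kg, upright in its stand: shank 6 mm in diameter, 45 mm long; a collar 18 mm in diameter, 45 to 49 mm from the tip; above it a dark handle 12 mm in diameter, 60 mm long. Origin at the lower tip (5 mm above the worktop as it stands), z up along the pin.
- stand: Pin stand, an aluminium block 50 x 50 x 50 mm fixed to the worktop with one hole 9 mm wide in its top in which the pin's shank stands, the collar resting on the top. Origin at the centre of its underside.
- unit: Display unit, a white box 100 x 84 x 45 mm fixed to the worktop, with a black-framed screen on the half at its +x, and two flat grey dummy keys with the round hole between them on the other half. Origin at the centre of its underside, z up.
- zero_hole (a point): Centre of the mouth of the round hole (16 mm wide) in the top face of the unit, 45 mm above the worktop and 26 mm from the unit's centre towards its -x. The button's top lies 20 mm below this point and 26 mm below it when pressed right down.
- zero_button (a joint): Travel of the recessed round grey button (13.6 mm wide) straight down, in m: 0 released, 0.006 right down. Its spring takes 1 N to start and 4 N to press right down, and returns it when let go.
- petri: Bystander: loose petri dish, 92 mm wide, 36 mm high, origin at the centre of its underside.
- stopper: Bystander: loose brown rubber stopper, 40 mm wide, 30 mm high, origin at the centre of its underside.
There are look-alikes about, which are no part of the job. What is shaped like the unit but blue or purple is not meant.

How it is judged:
By the outcome, as a careful person would: the job done as asked, in the order asked, and still so for the second after the job is handed in, while the arm keeps its last pose, push and grip.
It also fails if it takes over 51 s, if anything falls off the work surface, if the arm or the gripper's body presses on something with over 40 N, if the wrist force passes 120 N, or if a joint passes its speed limit or range.

### The arm

A 7-joint arm with a two-finger parallel gripper is mounted at the origin on a cart in front of the work surface, level with it; the furniture and walls round the work are solid. World frame = base frame: x ahead of the robot, y to its left, z up, the work surface at z = 0. Lengths are in m, angles in rad, forces in N, time in s.
With the tool pointing down it reaches from about 0.425 to 1.025 m from the base axis. Payload 9.4 kg.
Tool frame: the origin (TCP) lies at the very end of the fingers, on their centre line; the grasp point (between the pads) lies 19 mm behind it; z points along the fingers, y is the direction in which the jaws open and shut (so a half turn about z gives the same grasp; the last joint's range is limited). The gripper opens to 93 mm and grips with 3 to 60 N. Pads are 15 mm wide; open, the fingers measure 128 mm over their backs; the gripper's body (75 mm by 188 mm) begins 65 mm behind the grasp point.
Start: joints at [1.247, 0.599, -0.003, 1.599, 0.002, 0.943, -0.08], TCP at [0.177, -0.703, 0.198] pointing down, gripper open.
Joint ranges: [-2.57, 2.57], [-0.35, 1.97], [-1.29, 1.29], [0.11, 2.56], [-1.05, 4.19], [0.11, 1.86], [-2.63, 2.63]. Speed limits (rad/s): [2.22, 2.22, 3.01, 3.01, 3.14, 3.14, 3.14].

### API

Orientations are given as a rotation vector (axis times angle).
In Python, from cell import * gives the robot as it stands.
- The arm moves only by the tool move_arm, never from a script. Its argument "targets" is a list of rows, each a list of 3 entries, a list of its own where there are three numbers: the opening, from -1 (shut) to 1 (fully open), then the shift along the tool's x, y, z in mm, then the turn about the tool's z in degrees. A call has 1 to 20 rows; each row is the pose to reach, as a shift and turn from the pose commanded when the call began, along the tool's axes at that moment; what a row does not reach only later rows make up. A row lasts 1/12 s, in which the tool goes at most 41.7 mm and 7.16 degrees, less where a joint would pass 70% of its speed; a pose out of reach is approached as far as the arm can. A call with a gripper value outside its range is refused whole. The fingers move at their own pace and stop on an object; "squeeze" is the grip in N (left out, the last holds). Time passes only in rows, so rows that repeat a pose let the fingers close. It gives the time, the measured TCP pose, the force and the opening at its end, in the units of the state.
- get_state(): the state, without advancing time (a new reading comes with each control period).
- grab_frame(name): name is "side" or "top" or "wrist"; returns a dict with "frame" (420x560x3 uint8, red, green, blue), "vfov" (degrees; the focal length in pixels is half the picture's height over the tangent of half this angle, whatever the lens; pixels are square), "cx", "cy" (the principal point, pixels), "D" ([k1, k2, p1, p2, k3] as OpenCV has them; the pictures are not rectified), "camera_from_world" (4x4, takes a point from world to camera coordinates); the wrist camera has in their place "T_tool_cam" (4x4, takes a point from camera to tool coordinates, whose origin is the TCP and whose axes are the flange's). Camera axes: x right, y down, z forward; pixel columns grow to the right and rows downward; lengths in m; the calibration is good to about 2 mm. A picture is of the moment at which its call begins: read the wrist's pose just before it. There is no depth.
- job_done(): hands the job in, once; it reports no verdict.
Trained networks look in a picture, given as the dict that the camera call returned (one of the last four; its "shot" number tells which), for a name from the list of things; names that differ only in an ending like _2 or _b are one class to them, and where a whole thing is asked for, a point or a joint stands for the part that bears it (a point fixed in the world has none). Each returns a list of dicts, best first, with "score" (0 to 1); they miss things now and then, are a little off and sometimes report something else, mostly with a low value. They report only what shows in the picture. A call takes as long as a camera call. They do not tell look-alikes from the thing itself.
- cut_out(label, picture): "mask" (420x560 bool, what is visible of it) and "extent" ([left, top, width, height] in pixels, round what is visible of it).
The state is a dict: "t": time; "qpos": joint angles; "joint_velocities": joint speeds; "joint_torque": joint torques, N m; "tool_pos": TCP position; "eef_rot": TCP orientation; "force": force on the tool from outside, world axes, zero at the start; "ft_torque": the same for the moment, N m; "gripper_width": finger opening in m.
Only numpy, scipy, OpenCV 4.12 (cv2) and the standard library are available. Lean on these libraries where they do the work, as an engineer would, in place of code of your own. Each camera call takes 0.05 s, during which the arm holds its last target.

## Working session

There is one attempt and no reset: what is moved stays moved. The work goes in short steps, Python scripts to look and compute and a tool call to move; the robot and the scene stay as the last step left them, time stands still between calls to the robot, and variables do not carry over. Pictures are saved under pics/ and viewed, and the job is handed in when it is done.

Besides the shell and the picture viewer there is one more tool, called after "Call:" as name(argument=value, ...) on one line, values as JSON. move_arm: Moves the arm, as the interface text tells. Its arguments: {"type":"object","properties":{"targets":{"type":"array"},"squeeze":{"type":"number"}},"required":["targets"]}

```bash
mkdir -p pics; ls; python3 - <<'E'
from cell import *
import cv2,json,numpy as np
print(get_state())
for n in ["side","top","wrist"]:
    f=grab_frame(n)
    cv2.imwrite(f"pics/{n}0.png",f["frame"][:,:,::-1])
    print(n,{k:(np.round(v,4).tolist() if not np.isscalar(v) else v) for k,v in f.items() if k!="frame"})
    import pickle; pickle.dump(f,open(f"pics/{n}0.pkl","wb"))
E
```

```text
pics
{'t': 0.0, 'qpos': array([ 1.24732208,  0.60014643, -0.00256948,  1.6001595 ,  0.00180425,
        0.94287107, -0.07981485]), 'joint_velocities': array([-0.00121833,  0.00193454, -0.00040133,  0.00065698, -0.00133437,
        0.00139329,  0.00075153]), 'joint_torque': array([ 4.31763783e-04, -7.65049124e+01,  1.49704423e+00, -2.52344137e+01,
       -5.24648570e-02,  1.72267843e-02,  1.82347158e-04]), 'tool_pos': array([ 0.17696399, -0.70251957,  0.19683364]), 'eef_rot': array([-3.11615918e+00, -3.86564460e-01,  5.12497545e-04]), 'force': array([ 0.51136351, -0.16549407, -0.05192795]), 'ft_torque': array([ 0.00965906, -0.00266693,  0.00098617]), 'gripper_width': 0.09290088828038585}
side {'vfov': 57.98045137283883, 'cx': 271.1945217629022, 'cy': 208.33914193934172, 'D': [-0.1064, 0.0, 0.0, 0.0, 0.0], 'camera_from_world': [[-0.8578, -0.5138, 0.015, 0.3613], [-0.3509, 0.564, -0.7475, 0.3292], [0.3756, -0.6465, -0.6641, 1.0163], [0.0, 0.0, 0.0, 1.0]], 'shot': 1}
top {'vfov': 45.649822313645195, 'cx': 272.60502088701895, 'cy': 206.50716527226623, 'D': [-0.1096, 0.0, 0.0, 0.0, 0.0], 'camera_from_world': [[-0.0084, -1.0, -0.0021, -0.1254], [-0.9961, 0.0086, -0.0877, 0.5035], [0.0877, 0.0013, -0.9961, 1.642], [0.0, 0.0, 0.0, 1.0]], 'shot': 2}
wrist {'vfov': 65.90986663820696, 'cx': 276.8513559184219, 'cy': 209.2804331778319, 'D': [-0.0137, 0.0, 0.0, 0.0, 0.0], 'T_tool_cam': [[0.0005, -0.9685, -0.2489, 0.0691], [1.0, 0.0007, -0.0006, -0.0003], [0.0008, -0.2488, 0.9685, -0.1877], [0.0, 0.0, 0.0, 1.0]], 'shot': 3}
```

View pics/side0.png

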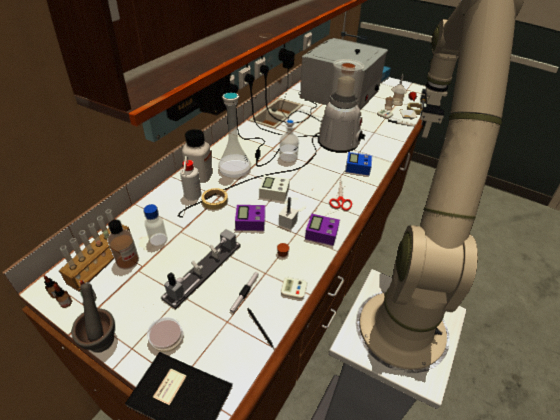

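View pics/top0.png

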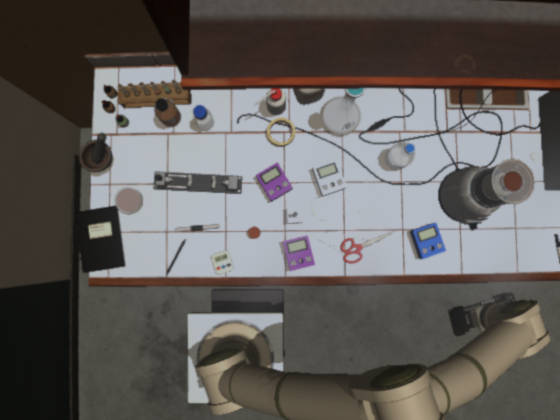

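View pics/wrist0.png

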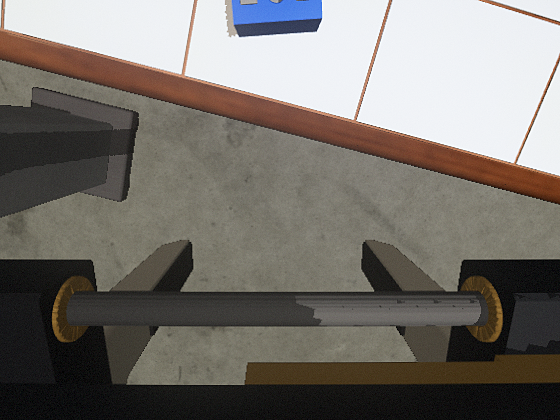

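```bash
cat > h.py <<'E'
from cell import *
import cv2,numpy as np,pickle
from scipy.spatial.transform import Rotation as R
def K(f):
    fl=f["frame"].shape[0]/2/np.tan(np.radians(f["vfov"])/2)
    return np.array([[fl,0,f["cx"]],[0,fl,f["cy"]],[0,0,1]])
def cfw(f,st=None):
    if "camera_from_world" in f: return np.array(f["camera_from_world"])
    T=np.eye(4);T[:3,:3]=R.from_rotvec(st["eef_rot"]).as_matrix();T[:3,3]=st["tool_pos"]
    return np.linalg.inv(T@np.array(f["T_tool_cam"]))
def proj(f,P,st=None):
    M=cfw(f,st);P=np.atleast_2d(P).astype(float)
    return cv2.projectPoints(P,cv2.Rodrigues(M[:3,:3])[0],M[:3,3],K(f),np.array(f["D"]))[0][:,0]
def back(f,uv,z,st=None):
    M=cfw(f,st);uv=np.atleast_2d(uv).astype(float)
    n=cv2.undistortPoints(uv[:,None],K(f),np.array(f["D"]))[:,0]
    d=np.c_[n,np.ones(len(n))]@M[:3,:3];c=-M[:3,:3].T@M[:3,3]
    return c+d*((np.array(z)-c[2])/d[:,2])[:,None]
def snap(n,tag):
    st=get_state();f=grab_frame(n)
    cv2.imwrite(f"pics/{tag}.png",f["frame"][:,:,::-1]);pickle.dump((f,st),open(f"pics/{tag}.pkl","wb"))
    return f,st
def load(tag): return pickle.load(open(f"pics/{tag}.pkl","rb"))
E
python3 - <<'E'
from h import *
for n in ["side","top","wrist"]:
    f,st=snap(n,n+"1")
    for l in ["rod","fixture","tailstock","tail_knob","pin","stand","unit","petri","stopper"]:
        for d in cut_out(l,f): 
            m=d["mask"];ys,xs=np.nonzero(m)
            print(n,l,round(d["score"],2),np.round(d["extent"]),"cen",xs.mean().round(1) if len(xs) else None,ys.mean().round(1) if len(xs) else None)
print(get_state()["t"])
E
```

```text
side rod 0.76 [230. 272.  30.  40.] cen 243.7 292.3
side rod 0.26 [260. 177.  28.  26.] cen 274.0 187.9
side fixture 0.89 [161. 230.  81.  78.] cen 199.4 270.4
side tailstock 0.8 [168. 272.  13.  31.] cen 174.2 286.4
side tail_knob 0.98 [165. 273.  20.  27.] cen 174.6 286.8
side pin 0.46 [285. 200.   7.  15.] cen 288.7 206.4
side pin 0.17 [279. 209.  20.  14.] cen 288.0 218.1
side stand 0.84 [280. 207.  20.  21.] cen 288.1 217.8
side stand 0.74 [285. 197.   6.  16.] cen 288.9 204.1
side unit 0.91 [258. 176.  28.  24.] cen 273.8 187.9
side unit 0.76 [306. 216.  32.  32.] cen 321.9 229.4
side unit 0.76 [347. 156.  26.  17.] cen 358.8 162.9
side unit 0.56 [231. 205.  38.  24.] cen 249.9 217.5
side unit 0.49 [279. 208.  18.  19.] cen 288.2 217.7
side petri 0.97 [148. 317.  36.  35.] cen 165.3 334.4
top rod 0.61 [309. 157.  37.  43.] cen 328.5 178.0
top rod 0.49 [174. 227.  42.   4.] cen 195.2 227.8
top fixture 0.87 [156. 168.  84.  27.] cen 197.2 182.1
top tailstock 0.6 [155. 170.  17.  18.] cen 161.6 179.5
top tail_knob 0.7 [155. 168.  17.  20.] cen 162.5 179.2
top stand 0.81 [285. 204.  16.  20.] cen 293.9 214.9
top unit 0.94 [283. 235.  32.  35.] cen 298.1 252.9
top unit 0.77 [312. 158.  34.  39.] cen 328.6 177.8
top unit 0.59 [411. 223.  38.  37.] cen 427.7 240.9
top unit 0.56 [257. 164.  36.  37.] cen 274.0 181.8
top petri 0.92 [116. 186.  27.  29.] cen 128.1 199.6
wrist unit 0.88 [231.   0.  91.  38.] cen 275.4 16.8
1.65
```

```bash
python3 - <<'E'
from h import *
f,st=load("top1")
for n,uv,z in [("rod",(196,228),.01),("fix",(197,182),.03),("knob",(160,178),.1),("headend",(238,183),.05),("unit",(328,178),.045),("small",(222,262),.03),("stand",(293,216),.05),("petri",(128,201),.02),("stopper",(253,232),.03),("rodL",(176,229),.01),("rodR",(217,227),.01),("edge",(236,278),0),("base",(236,350),0)]:
    print(n,back(f,uv,[z])[0].round(3))
im=f["frame"]
c=im[130:280,80:480]; cv2.imwrite("pics/tz.png",cv2.resize(c,None,fx=2,fy=2,interpolation=cv2.INTER_CUBIC)[:,:,::-1])
f,st=load("side1")
c=im=f["frame"][150:360,130:370]; cv2.imwrite("pics/sz.png",cv2.resize(c,None,fx=2.8,fy=2.8,interpolation=cv2.INTER_CUBIC)[:,:,::-1])
E
```

```text
rod [0.433 0.128 0.01 ]
fix [0.586 0.122 0.03 ]
knob [0.591 0.231 0.1  ]
headend [ 0.579 -0.016  0.05 ]
unit [ 0.594 -0.314  0.045]
small [0.32  0.039 0.03 ]
stand [ 0.468 -0.196  0.05 ]
petri [0.525 0.358 0.02 ]
stopper [ 0.418 -0.064  0.03 ]
rodL [0.43  0.196 0.01 ]
rodR [0.436 0.057 0.01 ]
edge [ 0.265 -0.005  0.   ]
base [ 0.026 -0.004 -0.   ]
```

View pics/tz.png

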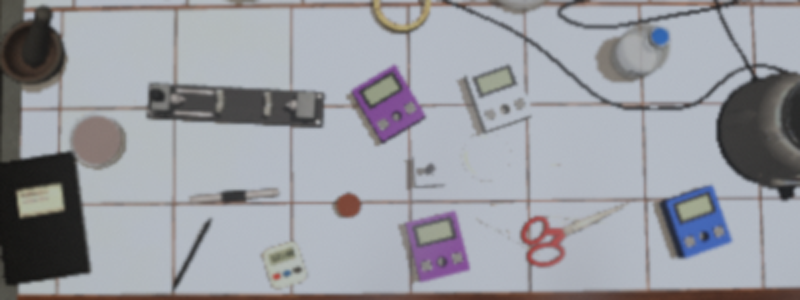

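View pics/sz.png

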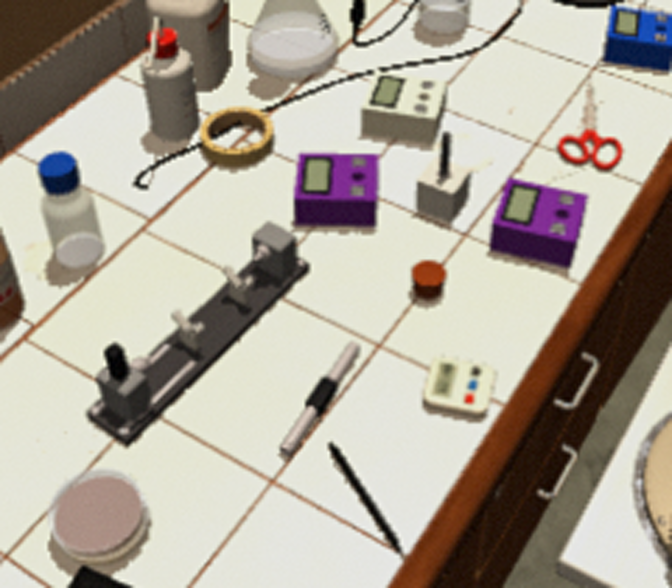

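Call:
move_arm(targets=[[1,[400,-346,-83],0],[1,[400,-346,-83],0],[1,[400,-346,-83],0],[1,[400,-346,-83],0],[1,[400,-346,-83],0],[1,[400,-346,-83],0],[1,[400,-346,-83],0],[1,[400,-346,-83],0],[1,[400,-346,-83],0],[1,[400,-346,-83],0],[1,[400,-346,-83],0],[1,[400,-346,-83],0],[1,[400,-346,-83],0],[1,[400,-346,-83],0],[1,[400,-346,-83],0],[1,[400,-346,-83],0]])

```text
t: 2.98
tool_pos: [0.48, -0.2703, 0.2807]
eef_rot: [3.117, 0.387, -0.001]
force: [-0.3, -0.6, -0.5]
gripper_width: 0.0929
```

```bash
python3 - <<'E'
from h import *
f,st=snap("wrist","w1"); print(st["t"],st["tool_pos"],st["eef_rot"],st["joint_velocities"].round(3))
E
```

```text
2.9833 [ 0.47999446 -0.27031769  0.28066128] [ 3.11726656e+00  3.86583572e-01 -7.40466074e-04] [ 0.025  0.004  0.017  0.004  0.    -0.002  0.001]
```

View pics/w1.png

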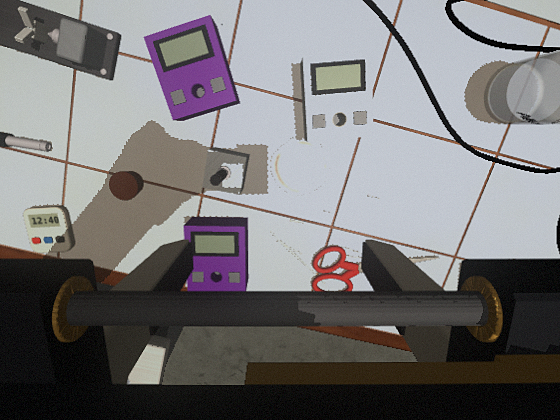

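Call:
move_arm(targets=[[1,[110,-354,-20],-76],[1,[110,-354,-20],-76],[1,[110,-354,-20],-76],[1,[110,-354,-20],-76],[1,[110,-354,-20],-76],[1,[110,-354,-20],-76],[1,[110,-354,-20],-76],[1,[110,-354,-20],-76],[1,[110,-354,-20],-76],[1,[110,-354,-20],-76],[1,[110,-354,-20],-76],[1,[110,-354,-20],-76]])

```text
t: 4.03
tool_pos: [0.5007, 0.0992, 0.3003]
eef_rot: [-2.216, -2.226, 0.001]
force: [0.7, 0.4, -0.6]
gripper_width: 0.0929
```

```bash
python3 - <<'E'
from h import *
f,st=snap("wrist","w2"); print(st["t"],st["tool_pos"],st["eef_rot"],st["joint_velocities"].round(3),st["qpos"].round(2))
E
```

```text
4.0333 [0.50074125 0.09922362 0.30033315] [-2.21628402e+00 -2.22631190e+00  1.19468167e-03] [ 0.003 -0.005  0.03   0.003 -0.014 -0.001 -0.146] [ 0.11  0.26 -0.52  1.93  0.16  0.99 -0.48]
```

View pics/w2.png

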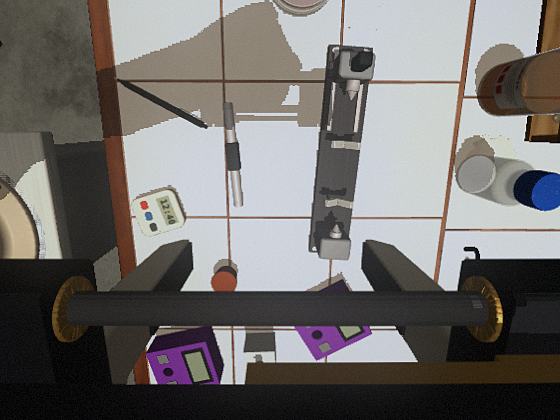

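```bash
python3 - <<'E'
from h import *
f,st=snap("wrist","w3"); print(st["eef_rot"],st["tool_pos"])
im=f["frame"]
a=cv2.resize(im[35:265,205:385],None,fx=3.2,fy=3.2,interpolation=cv2.INTER_CUBIC)
print(a.shape)
cv2.imwrite("pics/w3z1.png",a[:370,:,::-1]);cv2.imwrite("pics/w3z2.png",a[366:,:,::-1])
E
```

```text
[-2.22292750e+00 -2.21964217e+00  1.38604501e-03] [0.50071781 0.0987363  0.30031506]
(736, 576, 3)
```

View pics/w3z1.png

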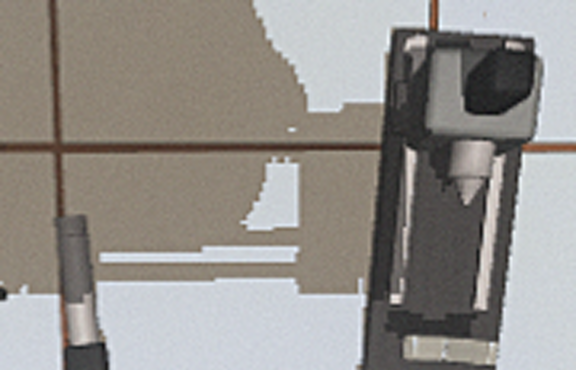

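View pics/w3z2.png

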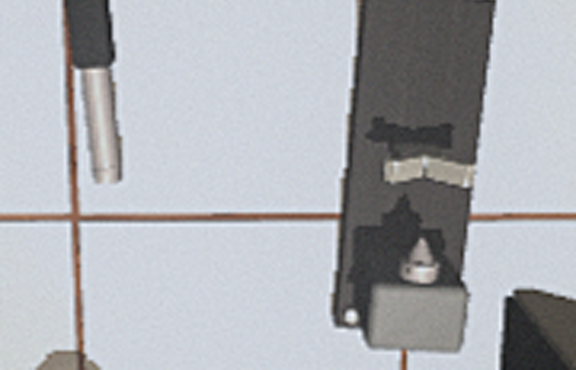

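```bash
cat > fit.py <<'E'
from h import *
from scipy.optimize import least_squares
f,st=load("w3")
def px(z,u,v): return (205+u/3.2, 35+(v+(366 if z==2 else 0))/3.2)
# fixture pts: (fx,fy,fz, slideflag)
L=[((-.07,0,.05,0),px(2,422,237)),((-.088,.022,.062,0),px(2,373,285)),((-.088,-.022,.062,0),px(2,467,283)),
((-.12,-.022,.062,0),px(2,463,351)),((-.12,.022,.062,0),px(2,371,347)),
((.105,0,.05,1),px(1,466,206)),((-.04,0,.040,0),px(2,425,168)),
((.17,.03,.012,0),px(1,396,30)),((.17,-.03,.012,0),px(1,534,39))]
def W(p,P):
    x,y,th,s=p;c,sn=np.cos(th),np.sin(th)
    return np.array([[x+c*(a-s*k)-sn*b,y+sn*(a-s*k)+c*b,z] for (a,b,z,k) in P])
def res(p): return (proj(f,W(p,[l[0] for l in L]),st)-np.array([l[1] for l in L])).ravel()
r=least_squares(res,[.586,.122,np.pi/2,.005],x_scale=[.01,.01,.01,.01],loss="soft_l1")
print("fixture",r.x.round(4),np.degrees(r.x[2]).round(2));print(res(r.x).reshape(-1,2).round(1))
a=back(f,[px(1,72,217),px(2,108,181),px(1,85,345),px(2,93,67)],[.009]*4,st);print("rod",a.round(4),"len",np.linalg.norm(a[0]-a[1]).round(4),np.degrees(np.arctan2(*(a[0]-a[1])[[1,0]])),(a[0]+a[1])/2,(a[2]+a[3])/2)
np.save("fix.npy",r.x)
g=f["frame"].copy()
for P in proj(f,W(r.x,[l[0] for l in L]+[(.17,.03,0,0),(-.13,.03,0,0),(-.13,-.03,0,0),(-.13,.03,.012,0),(.152,.008,.103,1),(.136,.008,.103,1),(.152,-.008,.103,1),(.136,-.008,.103,1),(.04,.011,.059,0),(.04,-.011,.059,0),(-.04,.011,.059,0),(-.04,-.011,.059,0)]),st):
    cv2.circle(g,tuple((P*16).round().astype(int)),16,(255,0,0),-1,shift=4)
g=cv2.resize(g[35:265,205:385],None,fx=3.2,fy=3.2,interpolation=cv2.INTER_NEAREST)
cv2.imwrite("pics/fit3.png",cv2.resize(np.hstack([g[:370,180:],g[366:,180:]]),None,fx=1,fy=1)[:,:,::-1])
E
python3 fit.py
```

```text
fixture [0.5896 0.1046 1.5104 0.0078] 86.54
[[-0.   0.2]
 [-0.3 -0.8]
 [ 1.8  1.6]
 [ 0.4  1.7]
 [-1.8  1.2]
 [-0.2 -0. ]
 [ 0.  -0.5]
 [-0.5 -0.8]
 [ 0.6 -0.7]]
rod [[0.4311 0.2002 0.009 ]
 [0.4425 0.0504 0.009 ]
 [0.4349 0.1448 0.009 ]
 [0.4372 0.1048 0.009 ]] len 0.1502 94.36973128699022 [0.43680839 0.12532487 0.009     ] [0.43605511 0.12478651 0.009     ]
```

View pics/fit3.png

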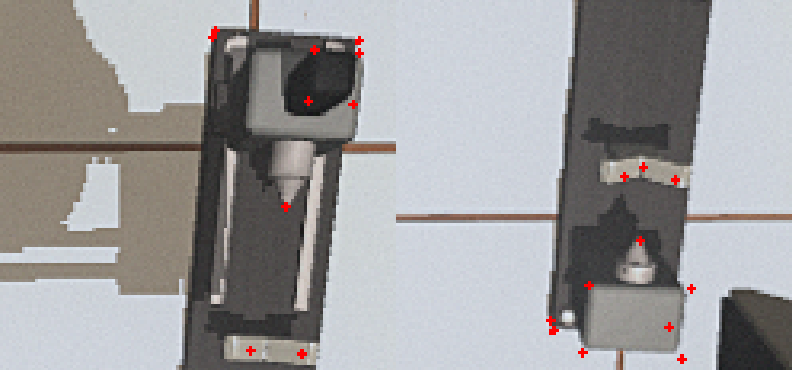

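Call:
move_arm(targets=[[1,[26,-64,120],-4.5],[1,[26,-64,120],-4.5],[1,[26,-64,120],-4.5],[1,[26,-64,200],-4.5],[1,[26,-64,240],-4.5],[1,[26,-64,275],-4.5],[1,[26,-64,290],-4.5],[1,[26,-64,296],-4.5],[1,[26,-64,296],-4.5],[1,[26,-64,296],-4.5]], squeeze=25)

```text
t: 4.97
tool_pos: [0.4361, 0.1254, 0.0042]
eef_rot: [-2.132, -2.307, 0.005]
force: [-0.1, -0.2, -0.1]
gripper_width: 0.0929
```

```bash
python3 - <<'E'
from h import *
f,st=snap("wrist","w4"); print(st["t"],st["tool_pos"],st["eef_rot"],st["force"])
f,st=snap("side","s4")
cv2.imwrite("pics/s4z.png",cv2.resize(f["frame"][170:360,130:370],None,fx=3,fy=3,interpolation=cv2.INTER_CUBIC)[:,:,::-1])
E
```

```text
4.9667 [0.43609874 0.12538055 0.00416687] [-2.13197954 -2.30725906  0.00475791] [-0.11250233 -0.20724107 -0.14621732]
```

View pics/w4.png

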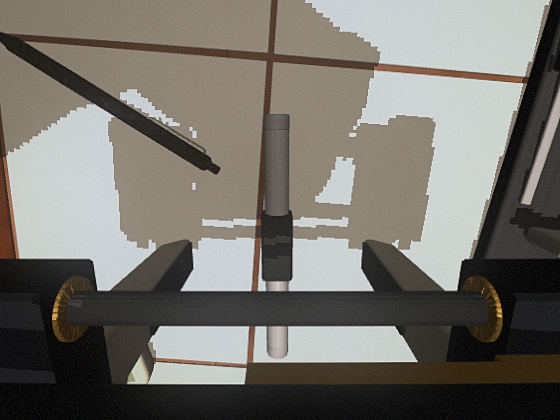

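View pics/s4z.png

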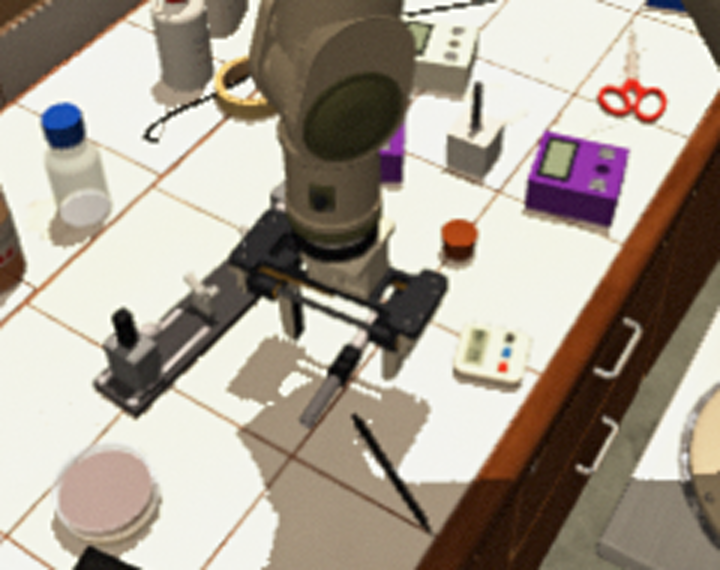

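Call:
move_arm(targets=[[-1,[0,0,0],0],[-1,[0,0,0],0],[-1,[0,0,0],0],[-1,[0,0,0],0],[-1,[0,0,0],0],[-1,[0,0,0],0],[-1,[0,0,0],0],[-1,[0,0,0],0]], squeeze=25)

```text
t: 5.73
tool_pos: [0.4365, 0.1262, 0.0047]
eef_rot: [-2.13, -2.31, 0.0]
force: [-0.9, -0.2, -0.4]
gripper_width: 0.0441
```

```bash
python3 - <<'E'
from h import *
f,st=snap("wrist","w5"); print(st["t"],st["tool_pos"],st["eef_rot"],st["force"],st["gripper_width"])
print(proj(f,[st["tool_pos"]],st))
E
```

```text
5.7333 [0.43653183 0.12622258 0.0046669 ] [-2.12952441e+00 -2.30961375e+00  2.04113529e-04] [-0.88287562 -0.21551409 -0.41095712] 0.044143520504466745
[[276.14770975 242.35091871]]
```

View pics/w5.png

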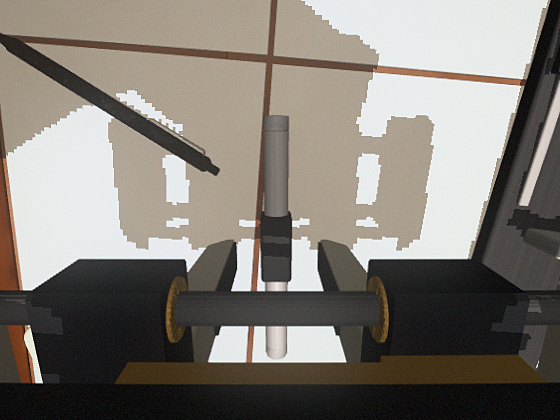

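Call:
move_arm(targets=[[-1,[0,0,0],0],[-1,[0,0,0],0],[-1,[0,0,0],0],[-1,[0,0,0],0],[-1,[0,0,0],0],[-1,[0,0,0],0],[-1,[0,0,0],0]])

```text
t: 6.37
tool_pos: [0.4365, 0.1262, 0.0047]
eef_rot: [-2.13, -2.31, 0.0]
force: [0.6, 0.1, -0.3]
gripper_width: 0.0004
```

```bash
python3 - <<'E'
from h import *
f,st=snap("wrist","w6"); print(st["t"],st["tool_pos"],st["eef_rot"],st["force"],st["gripper_width"])
T=st["tool_pos"]; r=R.from_rotvec(st["eef_rot"]).as_matrix(); print(r.round(4))
# rod ends expected if centre at TCP xy
c=np.array([T[0],T[1],.009]);ax=np.array([r[0,0],r[1,0],0])
print(proj(f,[c+ax*.075,c-ax*.075,c+ax*.02+[0,0,.009],c-ax*.02+[0,0,.009]],st))
cv2.imwrite("pics/w6z.png",cv2.resize(f["frame"][100:370,200:360],None,fx=2.2,fy=2.2,interpolation=cv2.INTER_CUBIC)[:,:,::-1])
E
```

```text
6.3667 [0.43653874 0.12621165 0.0046905 ] [-2.12954083e+00 -2.30962342e+00  1.08533153e-04] [ 0.58438431  0.07124636 -0.25954793] 0.00044241038940541065
[[-8.100e-02  9.967e-01 -1.000e-04]
 [ 9.967e-01  8.100e-02 -0.000e+00]
 [-0.000e+00 -1.000e-04 -1.000e+00]]
[[276.12159046 115.06939243]
 [276.13142125 351.73244304]
 [276.07373454 216.83807449]
 [276.07931034 282.14272251]]
```

View pics/w6z.png

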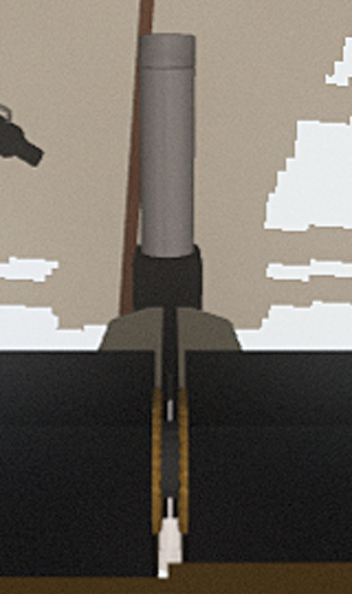

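```bash
python3 - <<'E'
from h import *
f,st=snap("side","s6")
print(proj(f,[st["tool_pos"],[.4365,.125,.009],[.4365,.125,.018],[.4365,.125,.0],[.431,.2002,.009],[.4425,.0504,.009]]))
cv2.imwrite("pics/s6z.png",cv2.resize(f["frame"][230:330,190:310],None,fx=6,fy=6,interpolation=cv2.INTER_CUBIC)[:,:,::-1])
print(get_state()["gripper_width"])
E
```

```text
[[244.39440545 292.17105489]
 [244.58727768 291.01209914]
 [244.481663   289.1534107 ]
 [244.69183838 292.8492969 ]
 [231.17634066 310.69942   ]
 [256.65747769 272.96224091]]
0.0005047894087950198
```

View pics/s6z.png

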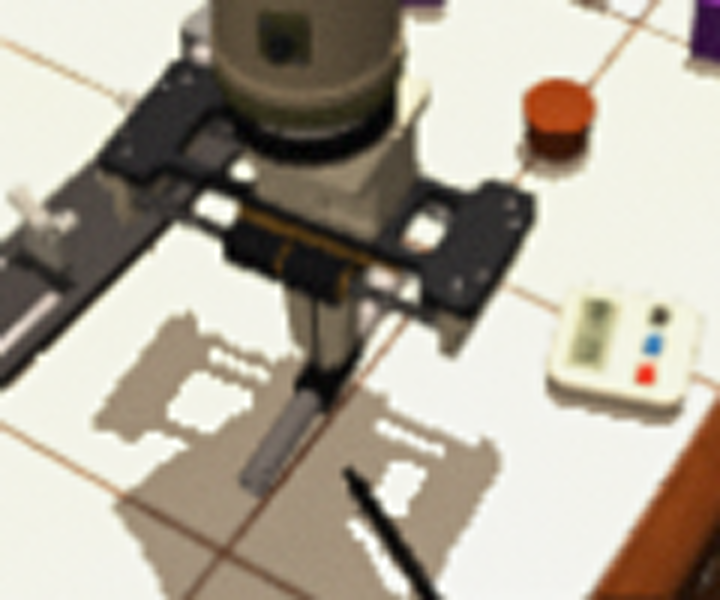

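Call:
move_arm(targets=[[0,[0,0,-2],0],[0,[0,0,-2],0],[0,[0,0,-2],0],[0,[0,0,-2],0],[0,[0,0,-2],0],[0,[0,0,-2],0],[0,[0,0,3],0],[0,[0,0,6],0],[0,[0,0,9],0],[0,[0,0,11],0],[0,[0,0,11],0]])

```text
t: 7.38
tool_pos: [0.4362, 0.1262, -0.0069]
eef_rot: [-2.129, -2.31, 0.001]
force: [-0.7, -0.6, 0.2]
gripper_width: 0.0465
```

```bash
python3 - <<'E'
from h import *
f,st=snap("wrist","w7"); print(st["t"],st["tool_pos"],st["eef_rot"],st["force"],st["gripper_width"])
cv2.imwrite("pics/w7z.png",cv2.resize(f["frame"][100:370,150:400],None,fx=2.2,fy=2.2,interpolation=cv2.INTER_CUBIC)[:,:,::-1])
f,st=snap("side","s7")
cv2.imwrite("pics/s7z.png",cv2.resize(f["frame"][230:330,190:310],None,fx=6,fy=6,interpolation=cv2.INTER_CUBIC)[:,:,::-1])
E
```

```text
7.3833 [ 0.43624655  0.12618315 -0.00689395] [-2.12906381e+00 -2.30966401e+00  1.44782704e-03] [-0.68596896 -0.59978671  0.20807972] 0.04654143908925012
```

View pics/w7z.png

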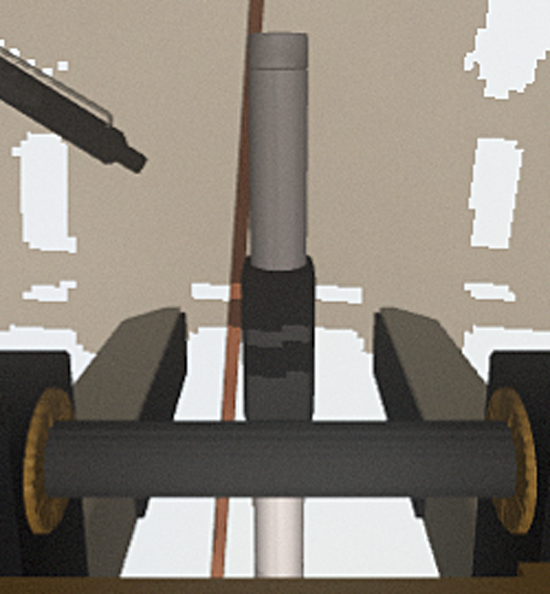

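View pics/s7z.png

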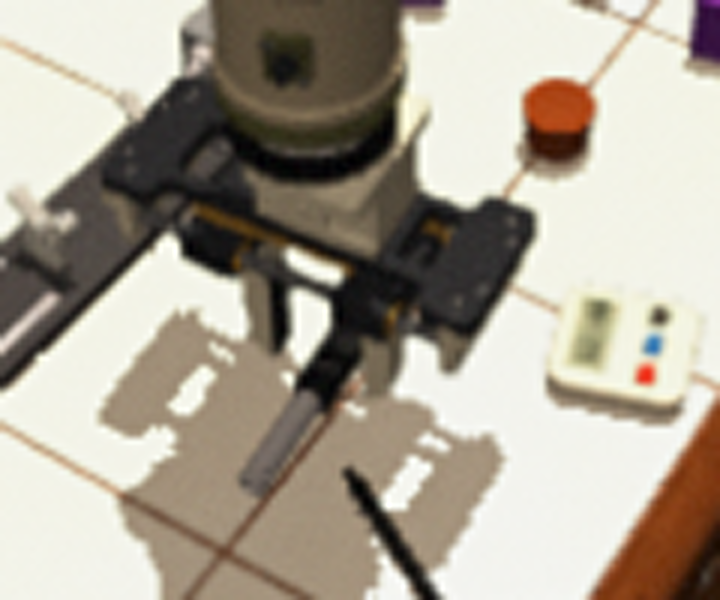

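Call:
move_arm(targets=[[0,[0,0,3],0],[0,[0,0,6],0],[0,[0,0,6],0],[-1,[0,0,6],0],[-1,[0,0,6],0],[-1,[0,0,6],0],[-1,[0,0,6],0],[-1,[0,0,6],0],[-1,[0,0,6],0],[-1,[0,0,6],0],[-1,[0,0,6],0]])

```text
t: 8.4
tool_pos: [0.4365, 0.1261, -0.0122]
eef_rot: [2.13, 2.309, -0.0]
force: [-0.1, -0.1, 1.1]
gripper_width: 0.0177
```

```bash
python3 - <<'E'
from h import *
f,st=snap("wrist","w8"); print(st["t"],st["tool_pos"],st["eef_rot"],st["force"],st["gripper_width"])
cv2.imwrite("pics/w8z.png",cv2.resize(f["frame"][100:370,150:400],None,fx=2.2,fy=2.2,interpolation=cv2.INTER_CUBIC)[:,:,::-1])
E
```

```text
8.4 [ 0.4365318   0.1261407  -0.01222882] [ 2.12971773e+00  2.30949289e+00 -7.53425195e-05] [-0.06312421 -0.12448762  1.13666036] 0.017685533372318908
```

View pics/w8z.png

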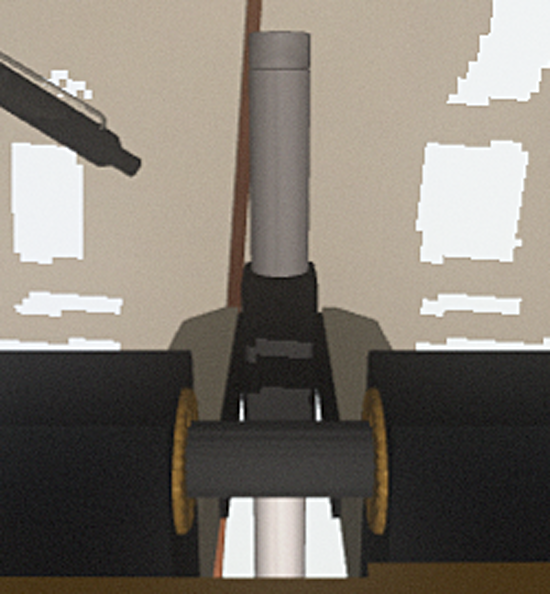

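```bash
cat >> h.py <<'E'
def yaw(st): 
    m=R.from_rotvec(st["eef_rot"]).as_matrix(); return np.degrees(np.arctan2(m[1,0],m[0,0]))
def go(st,pos,yw):
    m=R.from_rotvec(st["eef_rot"]).as_matrix()
    return (m.T@(np.array(pos)-st["tool_pos"])*1e3).round(1), round(float((yaw(st)-yw+180)%360-180),2)
E
python3 - <<'E'
from h import *
f,st=load("w8"); T=st["tool_pos"]; m=R.from_rotvec(st["eef_rot"]).as_matrix()
uv=[(277.3,114.5),(277.3,220.5)]
for z in (.005,.009,.016):
    a=back(f,uv[:1],[z],st)[0]; print(z,(m.T@(a-T)*1e3).round(1))
a=back(f,uv[1:],[.018],st)[0]; print("grip far",(m.T@(a-T)*1e3).round(1))
print(yaw(st))
p=np.load("fix.npy");ax=np.array([np.cos(p[2]),np.sin(p[2])])
for off in (0,):
    c=p[:2]+ax*(.0105-off); print("tcp target",c)
    print(go(st,[*c,.0288],np.degrees(p[2])), go(st,[*c,.06],np.degrees(p[2])))
# also check fixture by proj in w8? top camera w/ rod
E
```

```text
0.005 [ 74.8   0.6 -17.2]
0.009 [ 74.7   0.6 -21.2]
0.016 [ 74.5   0.6 -28.2]
grip far [ 22.8   0.7 -30.2]
94.63809149634031
tcp target [0.5902064  0.11506501]
(array([-23.5, 152.3, -41. ]), 8.1) (array([-23.5, 152.3, -72.2]), 8.1)
```

Call:
move_arm(targets=[[-1,[0,0,-25],0],[-1,[0,0,-60],0],[-1,[0,0,-90],0],[-1,[-6,40,-90],2],[-1,[-12,80,-90],4],[-1,[-18,120,-90],6],[-1,[-22,140,-88],8],[-1,[-23.5,152,-87],8.1],[-1,[-23.5,152,-87],8.1],[-1,[-23.5,152,-87],8.1]])

```text
t: 9.28
tool_pos: [0.5892, 0.1148, 0.074]
eef_rot: [-2.287, -2.153, 0.002]
force: [-0.5, 0.4, -1.5]
gripper_width: 0.0179
```

```bash
python3 - <<'E'
from h import *
f,st=snap("wrist","w9"); print(st["t"],st["tool_pos"],yaw(st),st["force"],st["gripper_width"])
p=np.load("fix.npy");c,s=np.cos(p[2]),np.sin(p[2])
g=f["frame"].copy()
for a,b,z in [(.105-p[3],0,.05),(.04,.011,.059),(.04,-.011,.059),(.17,.03,.012),(.17,-.03,.012),(.045,.03,.012),(.045,-.03,.012),(.10,.03,.012)]:
    P=proj(f,[[p[0]+c*a-s*b,p[1]+s*a+c*b,z]],st)[0]; print(P.round(0)); cv2.circle(g,tuple(P.astype(int)),2,(255,0,0),-1)
cv2.imwrite("pics/w9p.png",cv2.resize(g[:,150:450],None,fx=1.4,fy=1.4,interpolation=cv2.INTER_CUBIC)[:,:,::-1])
f,st=snap("side","s9")
cv2.imwrite("pics/s9z.png",cv2.resize(f["frame"][200:320,140:270],None,fx=5,fy=5,interpolation=cv2.INTER_CUBIC)[:,:,::-1])
E
```

```text
9.2833 [0.58920419 0.11479601 0.07403629] 86.53065070843046 [-0.52701224  0.38005743 -1.48576495] 0.017931658422147317
[278.  97.]
[261. 190.]
[295. 190.]
[234. -10.]
[322. -11.]
[239. 172.]
[317. 172.]
[237.  97.]
```

View pics/w9p.png

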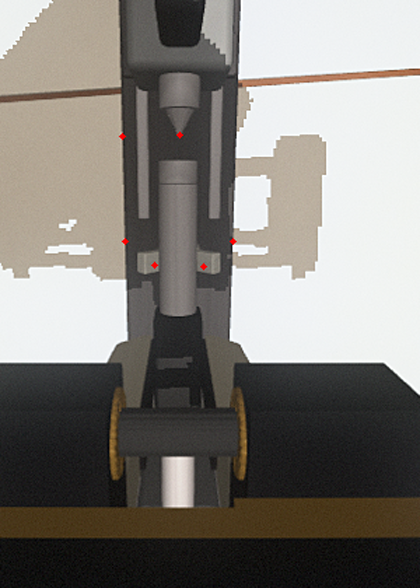

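View pics/s9z.png

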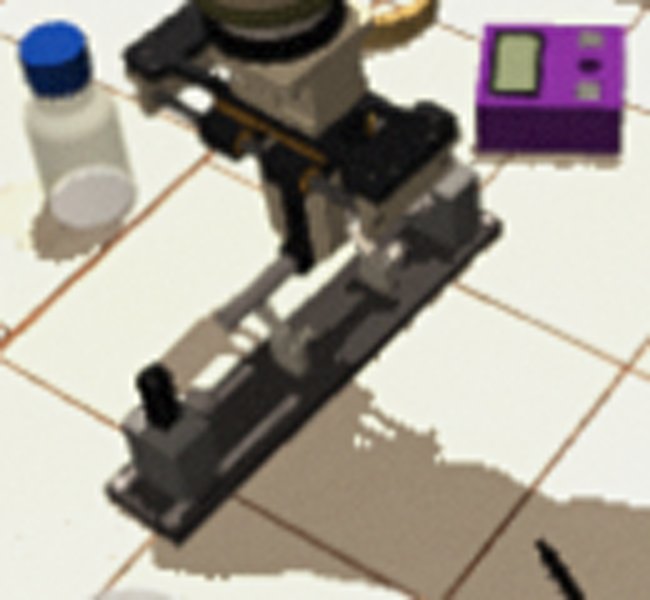

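Call:
move_arm(targets=[[-1,[0,0.5,20],0],[-1,[0,0.5,32],0],[-1,[0,0.5,38],0],[-1,[0,0.5,42],0],[-1,[0,0.5,44],0],[-1,[0,0.5,45],0],[-1,[0,0.5,45],0]])

```text
t: 9.97
tool_pos: [0.5905, 0.1152, 0.0299]
eef_rot: [2.287, 2.154, 0.0]
force: [-0.6, -0.5, -1.2]
gripper_width: 0.0175
```

```bash
python3 - <<'E'
from h import *
f,st=snap("wrist","w10"); print(st["t"],st["tool_pos"],yaw(st),st["force"],st["ft_torque"],st["gripper_width"])
cv2.imwrite("pics/w10p.png",cv2.resize(f["frame"][:,150:450],None,fx=1.4,fy=1.4,interpolation=cv2.INTER_CUBIC)[:,:,::-1])
f,st=snap("side","s10")
cv2.imwrite("pics/s10z.png",cv2.resize(f["frame"][200:320,140:270],None,fx=5,fy=5,interpolation=cv2.INTER_CUBIC)[:,:,::-1])
E
```

```text
9.9667 [0.59050748 0.11518872 0.02987097] 86.5520620169225 [-0.5927836  -0.49288913 -1.17676359] [-0.06371452 -0.06253249  0.01089979] 0.017473701803718326
```

View pics/w10p.png

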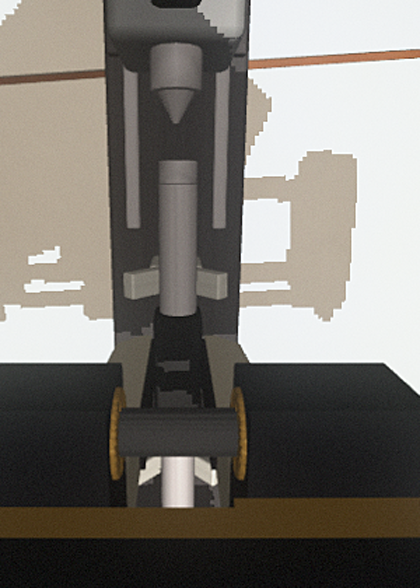

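View pics/s10z.png

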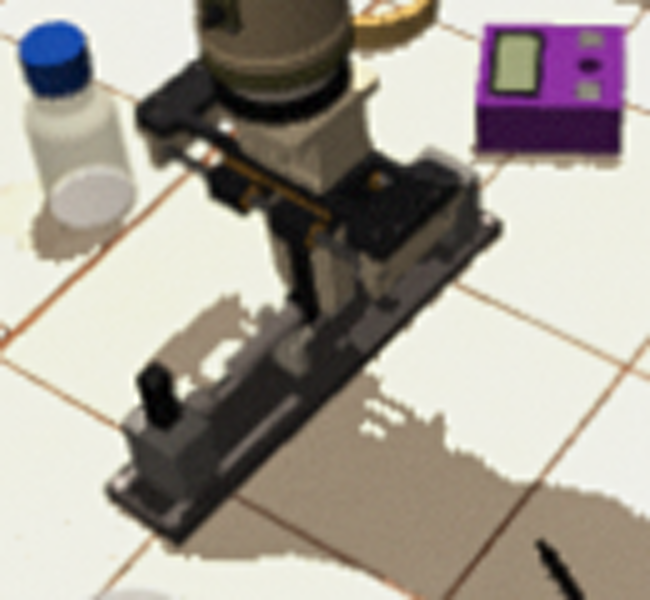

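Call:
move_arm(targets=[[-1,[0,0,1],0],[-1,[0,0,1],0],[0,[0,0,1],0],[0,[0,0,1],0],[0,[0,0,1],0],[0,[0,0,1],0],[0,[0,0,1],0],[0,[0,0,1],0],[0,[0,0,-15],0],[0,[0,0,-45],0],[0,[0,0,-85],0],[0,[0,0,-93],0],[0,[0,0,-93],0]])

```text
t: 11.15
tool_pos: [0.5922, 0.1155, 0.1256]
eef_rot: [2.286, 2.151, 0.007]
force: [0.4, -0.6, -0.2]
gripper_width: 0.0464
```

```bash
python3 - <<'E'
from h import *
f,st=snap("wrist","w11"); print(st["t"],st["tool_pos"],yaw(st),st["force"],st["ft_torque"],st["gripper_width"])
p=np.load("fix.npy");print(go(st,[p[0]+np.cos(p[2])*.1362,p[1]+np.sin(p[2])*.1362,.12],np.degrees(p[2])))
cv2.imwrite("pics/w11p.png",cv2.resize(f["frame"][:,150:450],None,fx=1.4,fy=1.4,interpolation=cv2.INTER_CUBIC)[:,:,::-1])
f,st=snap("side","s11")
cv2.imwrite("pics/s11z.png",cv2.resize(f["frame"][200:320,140:270],None,fx=5,fy=5,interpolation=cv2.INTER_CUBIC)[:,:,::-1])
E
```

```text
11.15 [0.59224924 0.1155225  0.1256309 ] 86.51692820718505 [ 0.36109109 -0.59411339 -0.21813181] [-0.06115549 -0.08779139 -0.05437401] 0.04642942238989686
(array([125.1,  -2.1,   5.8]), -0.02)
```

View pics/w11p.png

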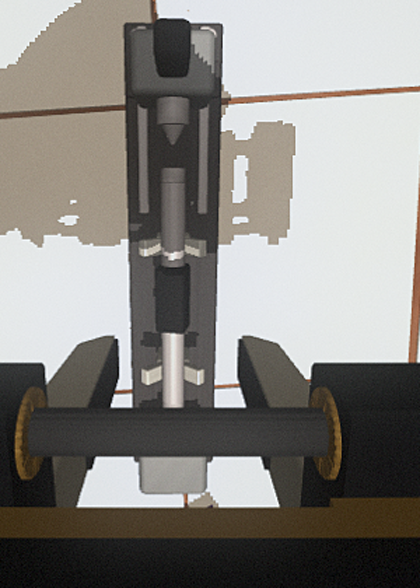

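View pics/s11z.png

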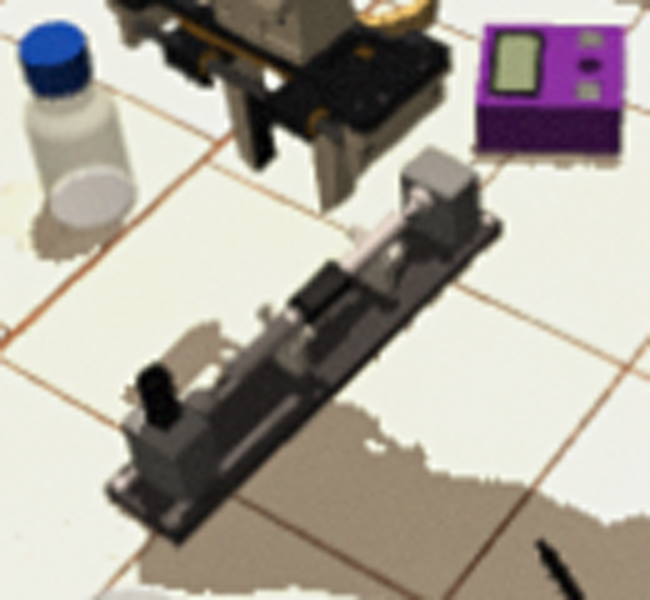

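Call:
move_arm(targets=[[0,[40,-1,0],0],[0,[80,-2,0],0],[0,[115,-2,0],0],[0,[125,-2,0],0],[0,[125,-2,5],0],[0,[125,-2,30],0],[0,[125,-2,55],0],[0,[125,-2,66],0],[-1,[125,-2,68],0],[-1,[125,-2,68],0],[-1,[125,-2,68],0],[-1,[125,-2,68],0],[-1,[125,-2,68],0],[-1,[125,-2,68],0],[-1,[125,-2,68],0]], squeeze=25)

```text
t: 12.5
tool_pos: [0.5975, 0.24, 0.0558]
eef_rot: [2.287, 2.152, 0.004]
force: [2.7, -0.3, 3.8]
gripper_width: 0.0159
```

```bash
python3 - <<'E'
from h import *
st=get_state(); print(st["t"],st["tool_pos"],yaw(st),st["force"],st["ft_torque"],st["gripper_width"])
f,st=snap("side","s12")
cv2.imwrite("pics/s12z.png",cv2.resize(f["frame"][200:320,140:270],None,fx=5,fy=5,interpolation=cv2.INTER_CUBIC)[:,:,::-1])
E
```

```text
12.5 [0.59751929 0.23997456 0.05584356] 86.49645060389489 [ 2.72883144 -0.31551204  3.83787783] [-0.29864638 -0.6763385  -0.09544509] 0.015850149367134653
```

View pics/s12z.png

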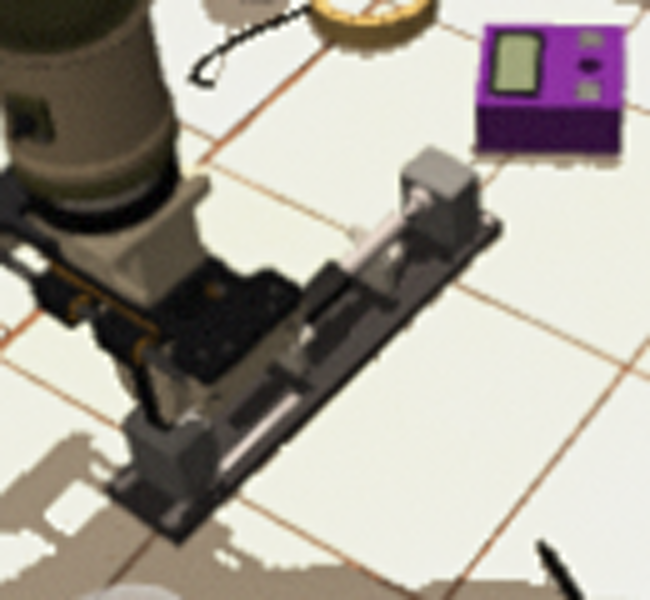

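Call:
move_arm(targets=[[-1,[-3,0,0],0],[-1,[-7,0,0],0],[-1,[-11,0,0],0],[-1,[-15,0,0],0],[-1,[-19,0,0],0],[-1,[-22,0,0],0],[-1,[-24,0,0],0],[-1,[-25,0,0],0],[-1,[-25,0,0],0]])

```text
t: 13.3
tool_pos: [0.596, 0.2163, 0.0558]
eef_rot: [2.287, 2.153, 0.006]
force: [4.5, 2.0, 3.8]
gripper_width: 0.0158
```

```bash
python3 - <<'E'
from h import *
st=get_state(); print(st["t"],st["tool_pos"],yaw(st),st["force"],st["ft_torque"],st["gripper_width"])
f,st=snap("side","s13")
cv2.imwrite("pics/s13z.png",cv2.resize(f["frame"][200:320,140:270],None,fx=5,fy=5,interpolation=cv2.INTER_CUBIC)[:,:,::-1])
E
```

```text
13.3 [0.59603948 0.21628173 0.05579862] 86.54535304917923 [4.54610176 1.97341885 3.78468712] [ 0.29517816 -0.82084735 -0.1007686 ] 0.015798413321195845
```

View pics/s13z.png

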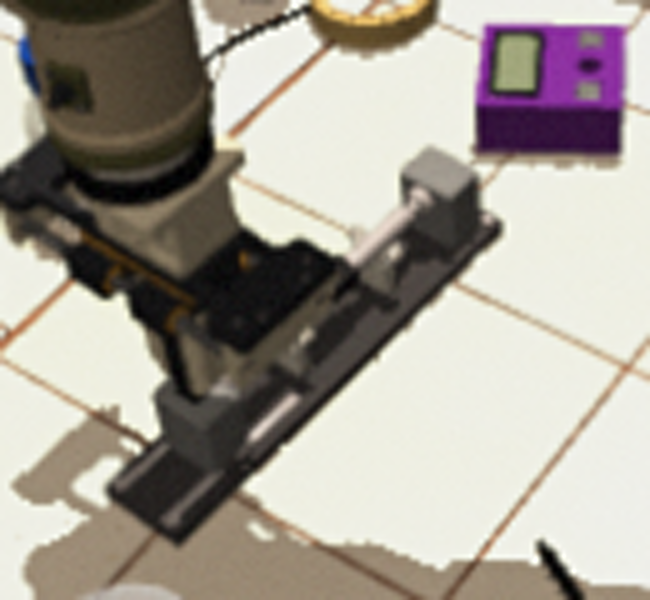

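Call:
move_arm(targets=[[-1,[-1,0,0],0],[-1,[-2,0,0],0],[-1,[-3,0,0],0],[-1,[-4,0,0],0],[-1,[-4,0,0],0]])

```text
t: 13.77
tool_pos: [0.5958, 0.2126, 0.0558]
eef_rot: [2.287, 2.154, 0.007]
force: [5.1, 3.0, 4.1]
gripper_width: 0.0158
```

Call:
move_arm(targets=[[-1,[-1,0,0],0],[-1,[-1,0,0],0],[-1,[-2,0,0],0],[-1,[-2,0,0],0]])

```text
t: 14.1
tool_pos: [0.5957, 0.2113, 0.0558]
eef_rot: [-2.286, -2.154, -0.008]
force: [4.7, 3.9, 2.3]
gripper_width: 0.0159
```

Call:
move_arm(targets=[[-1,[-1,0,0],0],[-1,[-1,0,0],0],[-1,[-2,0,0],0],[-1,[-2,0,0],0]])

```text
t: 14.43
tool_pos: [0.5957, 0.2108, 0.0558]
eef_rot: [-2.285, -2.154, -0.011]
force: [6.3, 8.5, -0.1]
gripper_width: 0.016
```

Call:
move_arm(targets=[[-1,[-1,0,0],0],[-1,[-2,0,0],0],[-1,[-2,0,0],0],[-1,[-2,0,0],0]])

```text
t: 14.77
tool_pos: [0.5957, 0.2103, 0.0559]
eef_rot: [-2.283, -2.155, -0.013]
force: [5.8, 11.3, -1.6]
gripper_width: 0.0159
```

```bash
python3 - <<'E'
from h import *
st=get_state(); print(st["t"],st["tool_pos"],yaw(st),st["force"],st["ft_torque"],st["gripper_width"])
f,st=snap("side","s14")
cv2.imwrite("pics/s14z.png",cv2.resize(f["frame"][200:320,140:270],None,fx=5,fy=5,interpolation=cv2.INTER_CUBIC)[:,:,::-1])
E
```

```text
14.7667 [0.59571148 0.21032298 0.05585817] 86.69183976155406 [ 5.81329292 11.28476227 -1.5926782 ] [ 2.18024646 -1.02819434 -0.12440205] 0.015911310329013325
```

View pics/s14z.png

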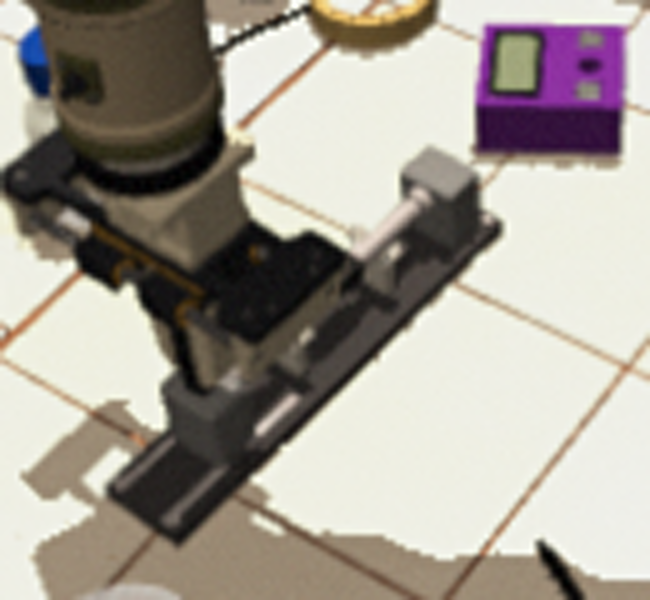

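Call:
move_arm(targets=[[-1,[2.5,1,0],0],[-1,[2.5,1,0],0],[0,[2.5,1,0],0],[0,[2.5,1,0],0],[0,[2.5,1,0],0],[0,[2.5,1,0],0],[0,[2.5,1,0],0],[0,[2.5,1,-30],0],[0,[2.5,1,-70],0],[0,[-10,1,-110],0],[0,[-50,1,-130],0],[0,[-90,1,-130],0],[0,[-130,1,-130],0],[0,[-170,1,-130],0],[0,[-180,1,-130],0],[0,[-180,1,-130],0]])

```text
t: 16.15
tool_pos: [0.5835, 0.0203, 0.1844]
eef_rot: [2.294, 2.145, -0.004]
force: [-0.5, 0.1, -0.7]
gripper_width: 0.0462
```

```bash
python3 - <<'E'
from h import *
f,st=snap("wrist","w15"); print(st["t"],st["tool_pos"],yaw(st),st["force"],st["ft_torque"],st["gripper_width"])
cv2.imwrite("pics/w15p.png",cv2.resize(f["frame"][0:260,180:400],None,fx=2.3,fy=2.3,interpolation=cv2.INTER_CUBIC)[:,:,::-1])
f,s2=snap("side","s15")
cv2.imwrite("pics/s15z.png",cv2.resize(f["frame"][200:320,140:270],None,fx=5,fy=5,interpolation=cv2.INTER_CUBIC)[:,:,::-1])
E
```

```text
16.15 [0.58353254 0.02028416 0.18442966] 86.16911968986476 [-0.48527137  0.10756266 -0.65867151] [-0.0243255  -0.07200874  0.0100728 ] 0.04623251129398809
```

View pics/w15p.png

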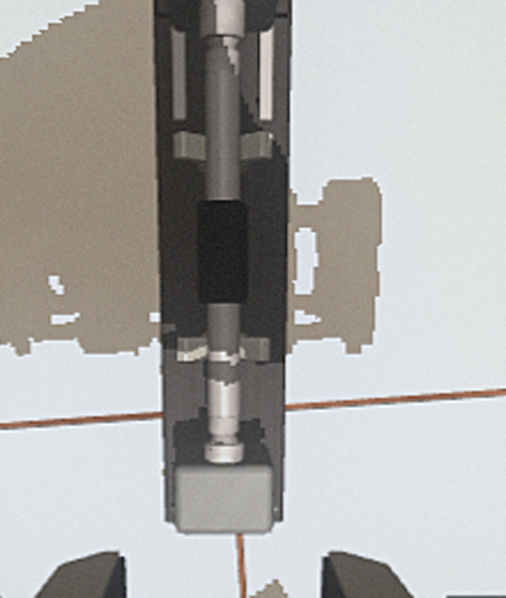

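View pics/s15z.png

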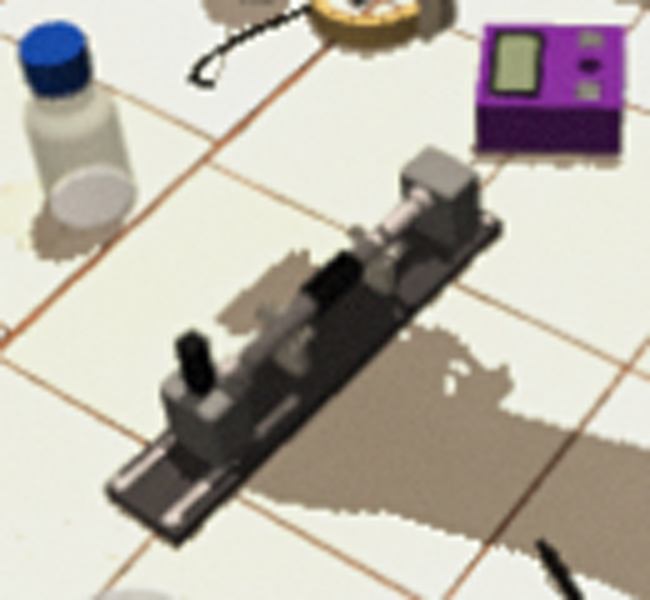

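```bash
python3 - <<'E'
from h import *
f,st=load("w15")
a=back(f,[(276.5,87.4),(276.5,131.3)],[.059]*2,st);p=np.load("fix.npy");ax=np.array([np.cos(p[2]),np.sin(p[2])])
print("grip in fixture x",[(q[:2]-p[:2])@ax for q in a],[(q[:2]-p[:2])@[-ax[1],ax[0]] for q in a])
f,st=load("w1"); print(st["tool_pos"],yaw(st))
cv2.imwrite("pics/w1z.png",cv2.resize(f["frame"][40:200,190:390],None,fx=4,fy=3.7*4/3.7,interpolation=cv2.INTER_CUBIC)[:590,:,::-1])
E
```

```text
grip in fixture x [np.float64(0.018834385368315974), np.float64(-0.020133953066423356)] [np.float64(0.0005350706427733711), np.float64(0.0007751311049131995)]
[ 0.47999446 -0.27031769  0.28066128] 14.138723794711089
```

View pics/w1z.png

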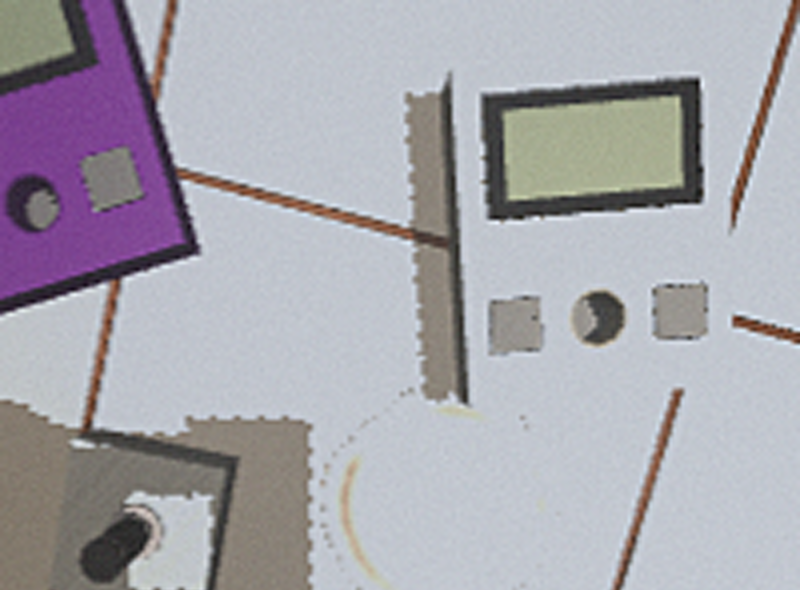

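```bash
python3 - <<'E'
from h import *
f,st=load("w1")
q=lambda u,v:(190+u/4-.4,40+v/4-.4)
a=back(f,[q(599,317),q(515,325),q(680,311),q(98,565),q(140,533),q(400,495),q(593,148)],[.045,.045,.045,.114,.054,.0,.045],st);print(a.round(4))
d=a[2]-a[1];print("unit y dir?",np.degrees(np.arctan2(d[1],d[0])), np.linalg.norm(d))
d=a[6]-a[0];print("unit x dir",np.degrees(np.arctan2(d[1],d[0])), np.linalg.norm(d))
f,s=load("side0") if False else (pickle.load(open("pics/side0.pkl","rb")),0)
cv2.imwrite("pics/s0z.png",cv2.resize(f["frame"][160:250,250:370],None,fx=6,fy=6,interpolation=cv2.INTER_CUBIC)[:,:,::-1])
f=pickle.load(open("pics/top0.pkl","rb"))
cv2.imwrite("pics/t0z.png",cv2.resize(f["frame"][150:250,270:390],None,fx=6,fy=6,interpolation=cv2.INTER_CUBIC)[:,:,::-1])
print(proj(f,a)[:6])
E
```

```text
[[ 0.5747 -0.3271  0.045 ]
 [ 0.5658 -0.3021  0.045 ]
 [ 0.5827 -0.3513  0.045 ]
 [ 0.473  -0.2     0.114 ]
 [ 0.4739 -0.2021  0.054 ]
 [ 0.5008 -0.2834  0.    ]
 [ 0.6221 -0.3109  0.045 ]]
unit y dir? -71.05395143731889 0.052043252559346984
unit x dir 18.917453162541417 0.050103006555400585
[[332.09491548 183.63166782]
 [324.60221011 186.34693471]
 [339.34018925 181.16935984]
 [294.96821295 213.09243727]
 [294.81116932 214.1661109 ]
 [318.08487923 207.19031286]]
```

View pics/s0z.png

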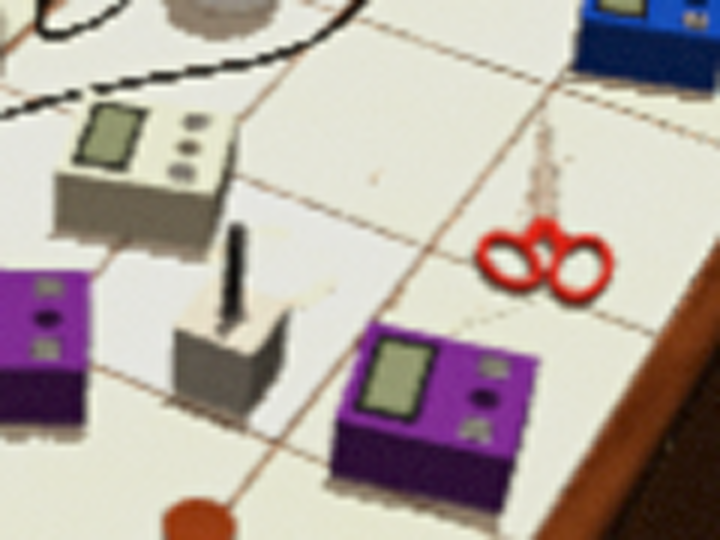

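View pics/t0z.png

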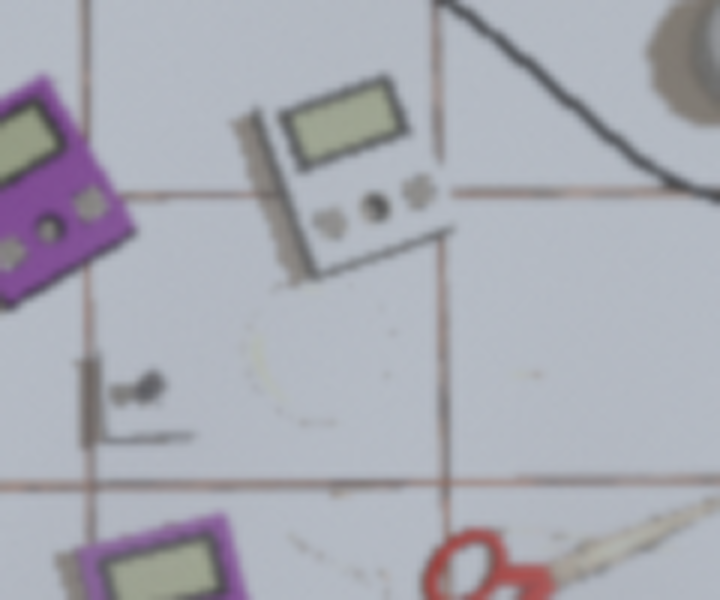

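Call:
move_arm(targets=[[0,[-35,-15,0],0],[0,[-75,-30,0],0],[0,[-115,-47,5],0],[0,[-150,-62,20],0],[0,[-185,-77,40],0],[0,[-215,-90,55],0],[0,[-228,-95,59],0],[0,[-228,-95,59],0],[0,[-228,-95,59],0]])

```text
t: 17.0
tool_pos: [0.4763, -0.1953, 0.1257]
eef_rot: [-2.286, -2.154, -0.001]
force: [-0.2, 0.9, -0.3]
gripper_width: 0.0462
```

```bash
python3 - <<'E'
from h import *
f,st=snap("wrist","w16"); print(st["t"],st["tool_pos"],yaw(st),st["force"],st["qpos"].round(2))
print(proj(f,[[.4735,-.201,.114],[.4735,-.201,.054]],st))
cv2.imwrite("pics/w16z.png",cv2.resize(f["frame"][120:390,150:400],None,fx=2.2,fy=2.2,interpolation=cv2.INTER_CUBIC)[:,:,::-1])
E
```

```text
17.0 [ 0.47631616 -0.1952542   0.12566425] 86.58696052140085 [-0.23417272  0.94990003 -0.27353926] [ 0.61  0.49 -0.46  2.13  0.38  0.61 -0.18]
[[272.55058684 244.77664821]
 [273.53343427 219.37281241]]
```

View pics/w16z.png

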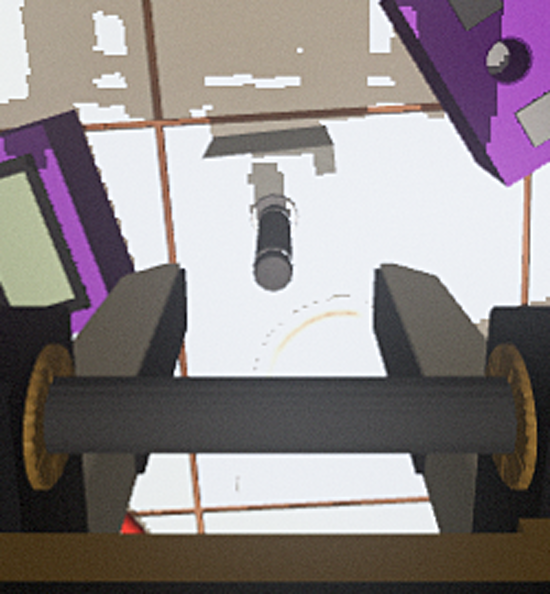

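```bash
python3 - <<'E'
from h import *
f,st=load("w16")
a=back(f,[(274.2,243),(274.2,214.5)],[.114,.054],st);print(a.round(4))
st=get_state();print(st["tool_pos"],st["joint_velocities"].round(3))
for z in (.045,): print(go(st,[a[0,0],a[0,1],z],yaw(st)))
E
```

```text
[[ 0.4747 -0.1998  0.114 ]
 [ 0.4743 -0.1968  0.054 ]]
[ 0.47700371 -0.19459155  0.12608395] [-0.014 -0.009 -0.006 -0.004  0.001 -0.     0.002]
(array([-5.5, -2.1, 81.1]), 0.0)
```

Call:
move_arm(targets=[[0,[-4,-2,10],0],[0,[-4,-2,40],0],[0,[-4,-2,65],0],[0,[-4,-2,78],0],[0,[-4,-2,83],0],[0,[-4,-2,83],0],[-1,[-4,-2,83],0],[-1,[-4,-2,83],0],[-1,[-4,-2,83],0],[-1,[-4,-2,83],0],[-1,[-4,-2,83],0],[-1,[-4,-2,83],0],[-1,[-4,-2,83],0],[-1,[-4,-2,83],0]], squeeze=35)

```text
t: 18.22
tool_pos: [0.4734, -0.2007, 0.0431]
eef_rot: [2.287, 2.153, 0.0]
force: [-1.1, -1.0, 6.7]
gripper_width: 0.0116
```

```bash
python3 - <<'E'
from h import *
f,st=snap("wrist","w17"); print(st["t"],st["tool_pos"],yaw(st),st["force"],st["gripper_width"])
cv2.imwrite("pics/w17z.png",cv2.resize(f["frame"][120:390,150:400],None,fx=2.2,fy=2.2,interpolation=cv2.INTER_CUBIC)[:,:,::-1])
E
```

```text
18.2167 [ 0.47344695 -0.20071169  0.0431019 ] 86.52890577601178 [-1.14491728 -1.0033051   6.65512835] 0.011576193238647413
```

View pics/w17z.png

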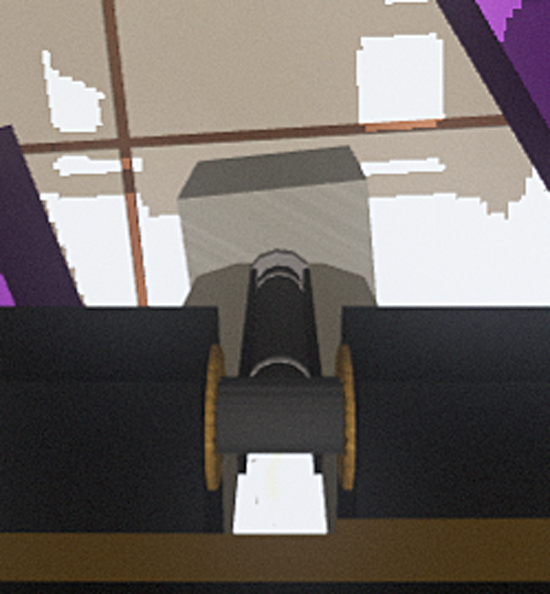

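```bash
python3 - <<'E'
from h import *
f1,s1=load("w1"); ft=pickle.load(open("pics/top0.pkl","rb"))
for z in (0,.03,.06,.1):
    print(z,back(f1,[(190+345/4,40+500/4),(190+450/4,40+408/4)],[z]*2,s1)[:,:2].round(3).tolist(),back(ft,[(270+250/6,150+355/6),(270+300/6,150+285/6)],[z]*2)[:,:2].round(3).tolist(), back(load("w16")[0],[(304.5,262)],[z],load("w16")[1])[:,:2].round(3).tolist())
E
```

```text
0 [[0.494, -0.265], [0.534, -0.293]] [[0.494, -0.262], [0.534, -0.29]] [[0.501, -0.264]]
0.03 [[0.497, -0.265], [0.535, -0.291]] [[0.492, -0.259], [0.53, -0.288]] [[0.499, -0.251]]
0.06 [[0.501, -0.264], [0.536, -0.288]] [[0.489, -0.257], [0.527, -0.285]] [[0.497, -0.238]]
0.1 [[0.505, -0.263], [0.537, -0.285]] [[0.486, -0.254], [0.523, -0.281]] [[0.495, -0.221]]
```

Call:
move_arm(targets=[[-1,[0,0,-10],0],[-1,[0,0,-30],0],[-1,[0,0,-60],0],[-1,[0,0,-95],0],[-1,[0,0,-95],0]])

```text
t: 18.68
tool_pos: [0.4756, -0.2009, 0.1431]
eef_rot: [2.283, 2.149, 0.005]
force: [1.8, -0.5, -1.1]
gripper_width: 0.0112
```

```bash
python3 - <<'E'
from h import *
f,st=snap("wrist","w18"); print(st["t"],st["tool_pos"],yaw(st),st["force"],st["gripper_width"])
cv2.imwrite("pics/w18z.png",cv2.resize(f["frame"][120:390,150:400],None,fx=2.2,fy=2.2,interpolation=cv2.INTER_CUBIC)[:,:,::-1])
f,s2=snap("side","s18")
cv2.imwrite("pics/s18z.png",cv2.resize(f["frame"][130:250,230:370],None,fx=4.5,fy=4.5,interpolation=cv2.INTER_CUBIC)[:,:,::-1])
E
```

```text
18.6833 [ 0.47560877 -0.2008511   0.14312684] 86.53821240607238 [ 1.79292047 -0.50799245 -1.06402287] 0.011203131924888437
```

View pics/w18z.png

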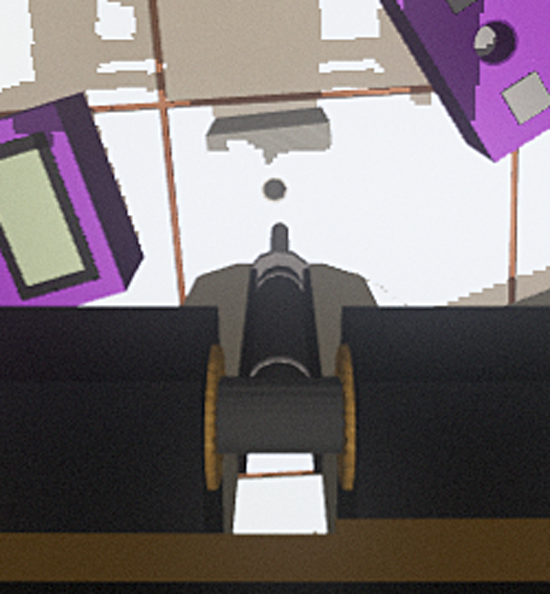

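View pics/s18z.png

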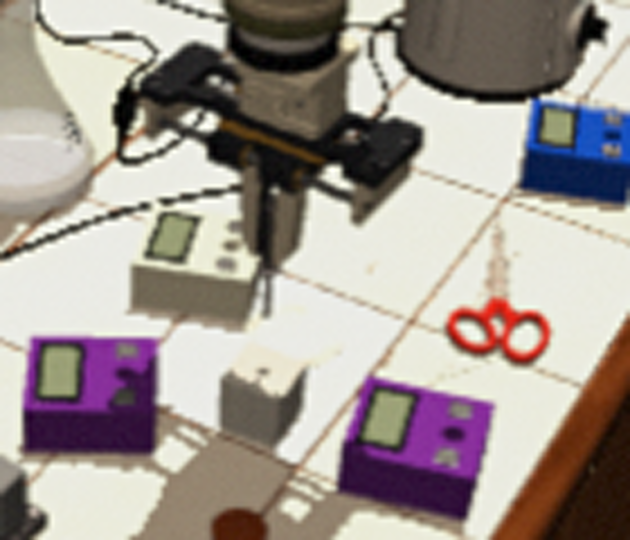

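```bash
python3 - <<'E'
from h import *
f,st=load("w18")
s=dict(st); 
def tool(uv,tz):
    z=st["tool_pos"][2]-tz
    a=back(f,[uv],[z],st)[0]; m=R.from_rotvec(st["eef_rot"]).as_matrix(); return (m.T@(a-st["tool_pos"])*1e3).round(2)
print("tip",tool((276.8,222.5),.0381),tool((276.8,224),.0381))
print("collar far edge",tool((276.8,234),-.0069))
st2=get_state();print(st2["tool_pos"],go(st2,[.572,-.372,.1381],yaw(st2)))
E
```

```text
tip [ 1.35  0.28 38.1 ] [ 0.21  0.28 38.1 ]
collar far edge [ 7.79  0.32 -6.91]
[ 0.47374225 -0.20096339  0.1392516 ] (array([-164.7,  108.5,    1.6]), 0.0)
```

Call:
move_arm(targets=[[-1,[-30,20,0],0],[-1,[-65,42,0],0],[-1,[-100,65,0],0],[-1,[-135,88,0],0],[-1,[-158,102,0],0],[-1,[-165,107,0],0],[-1,[-165,107,0],0],[-1,[-165,107,0],0],[-1,[-165,107,0],0]])

```text
t: 19.53
tool_pos: [0.5693, -0.3694, 0.137]
eef_rot: [-2.284, -2.154, 0.0]
force: [0.7, 0.5, 0.2]
gripper_width: 0.0111
```

```bash
python3 - <<'E'
from h import *
f,st=snap("wrist","w19"); print(st["t"],st["tool_pos"],yaw(st),st["force"],st["gripper_width"],st["joint_velocities"].round(3))
print(proj(f,[[.5747,-.3271,.045]],st))
cv2.imwrite("pics/w19z.png",cv2.resize(f["frame"][60:330,150:400],None,fx=2.2,fy=2.2,interpolation=cv2.INTER_CUBIC)[:,:,::-1])
E
```

```text
19.5333 [ 0.56928012 -0.36938789  0.13703701] 86.65200996228667 [0.71952188 0.49921039 0.22061357] 0.011145262074356623 [-0.004 -0.012 -0.003 -0.001  0.002  0.001  0.002]
[[280.19422674 158.51091194]]
```

View pics/w19z.png

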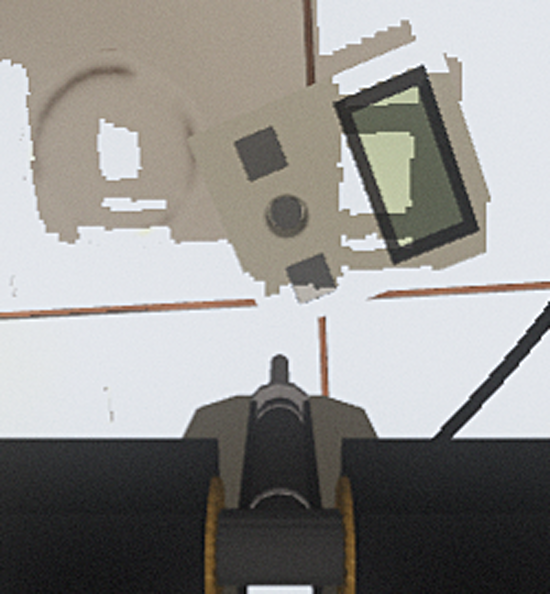

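```bash
python3 - <<'E'
from h import *
f,st=load("w19")
m=R.from_rotvec(st["eef_rot"]).as_matrix()
a=back(f,[(280.0,157.3)],[.045],st)[0];print(a); h=m.T@(a-st["tool_pos"])*1e3; print(h)
st=get_state();print(st["tool_pos"],yaw(st)); print(m.T@(a-st["tool_pos"])*1e3-[0.9,.3,0])
E
```

```text
[ 0.57459095 -0.32606207  0.045     ]
[43.43521597  2.93217128 92.0919526 ]
[ 0.56948056 -0.36948984  0.13741114] 86.66180218584564
[42.62476952  2.42676491 92.46656455]
```

Call:
move_arm(targets=[[-1,[20,1,0],0],[-1,[38,2,5],0],[-1,[42.6,2.4,20],0],[-1,[42.6,2.4,35],0],[-1,[42.6,2.4,40],0],[-1,[42.6,2.4,40],0],[-1,[42.6,2.4,40],0]])

```text
t: 20.17
tool_pos: [0.5749, -0.3289, 0.0981]
eef_rot: [-2.287, -2.154, 0.0]
force: [-0.5, -1.0, -0.0]
gripper_width: 0.0114
```

```bash
python3 - <<'E'
from h import *
f,st=snap("wrist","w20"); print(st["t"],st["tool_pos"],yaw(st),st["force"],st["gripper_width"],st["joint_velocities"].round(3))
print(proj(f,[[.5746,-.3261,.045]],st))
cv2.imwrite("pics/w20z.png",cv2.resize(f["frame"][120:300,180:370],None,fx=3.2,fy=3.2,interpolation=cv2.INTER_CUBIC)[:,:,::-1])
f,s2=snap("side","s20")
cv2.imwrite("pics/s20z.png",cv2.resize(f["frame"][130:230,220:340],None,fx=5,fy=5,interpolation=cv2.INTER_CUBIC)[:,:,::-1])
print(proj(f,[[.5746,-.3261,.045]]))
E
```

```text
20.1667 [ 0.57491053 -0.32886907  0.09806695] 86.56584091380256 [-0.50045291 -1.02287422 -0.03397159] 0.011444684272659288 [ 0.008 -0.007 -0.002 -0.016 -0.002  0.003  0.001]
[[275.87093197 215.19119616]]
[[281.01451566 184.22951812]]
```

View pics/w20z.png

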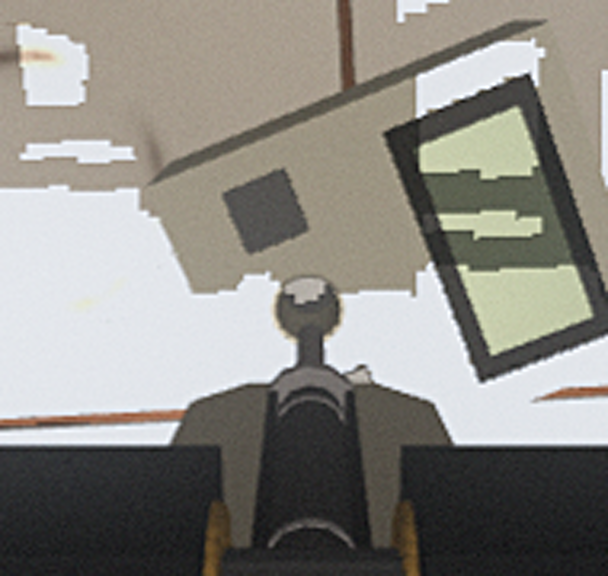

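View pics/s20z.png

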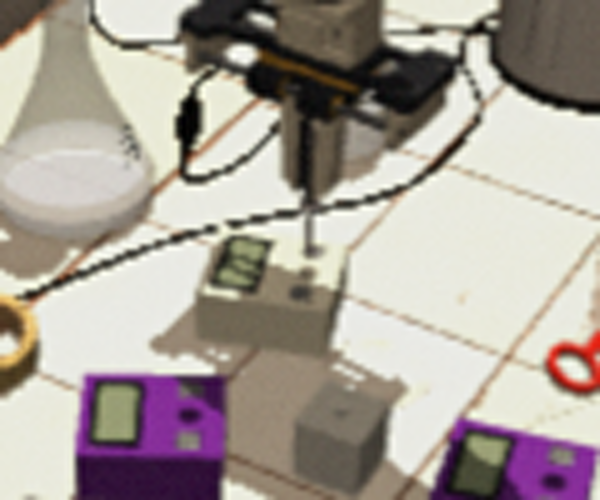

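Call:
move_arm(targets=[[-1,[1.5,0,0],0],[-1,[1.5,0,8],0],[-1,[1.5,0,18],0],[-1,[1.5,0,26],0],[-1,[1.5,0,32],0],[-1,[1.5,0,34],0],[-1,[1.5,0,34],0]])

```text
t: 20.85
tool_pos: [0.5745, -0.3275, 0.0626]
eef_rot: [-2.286, -2.152, 0.001]
force: [-0.3, -0.3, 0.9]
gripper_width: 0.0112
```

```bash
python3 - <<'E'
from h import *
f,st=snap("wrist","w21"); print(st["t"],st["tool_pos"],yaw(st),st["force"],st["ft_torque"],st["gripper_width"])
print(proj(f,[[.5746,-.3261,.045]],st))
cv2.imwrite("pics/w21z.png",cv2.resize(f["frame"][120:300,180:370],None,fx=3.2,fy=3.2,interpolation=cv2.INTER_CUBIC)[:,:,::-1])
f,s2=snap("side","s21")
cv2.imwrite("pics/s21z.png",cv2.resize(f["frame"][130:230,220:340],None,fx=5,fy=5,interpolation=cv2.INTER_CUBIC)[:,:,::-1])
E
```

```text
20.85 [ 0.57452663 -0.32754142  0.06262366] 86.54518542937892 [-0.25359743 -0.2640102   0.93899285] [-0.02383727  0.12059199 -0.03108438] 0.011166878320334252
[[276.3844956  231.21593209]]
```

View pics/w21z.png

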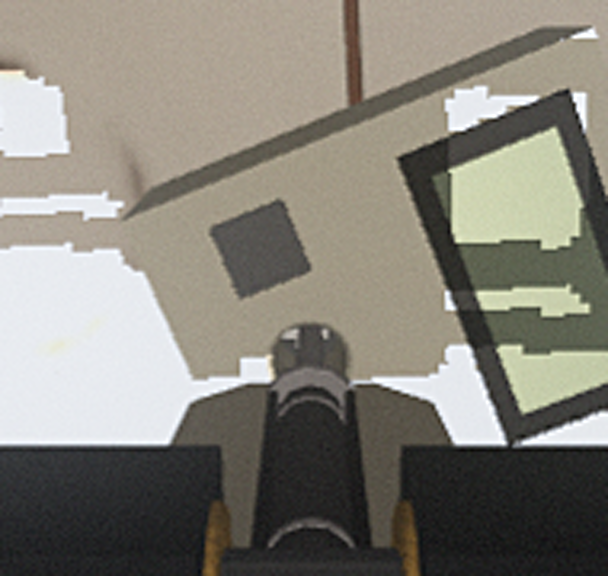

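View pics/s21z.png

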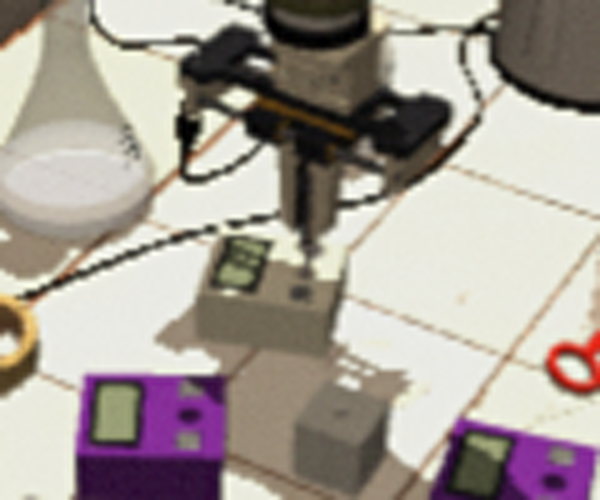

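Call:
move_arm(targets=[[-1,[0,0,2],0],[-1,[0,0,4],0],[-1,[0,0,6],0],[-1,[0,0,7],0],[-1,[0,0,7],0]])

```text
t: 21.37
tool_pos: [0.5755, -0.3278, 0.0571]
eef_rot: [2.287, 2.153, 0.0]
force: [-0.1, -0.1, 4.4]
gripper_width: 0.0116
```

Call:
move_arm(targets=[[-1,[0,0,1],0],[-1,[0,0,2],0],[-1,[0,0,2],0],[-1,[0,0,2],0]])

```text
t: 21.7
tool_pos: [0.5758, -0.3279, 0.0565]
eef_rot: [2.286, 2.152, 0.0]
force: [-3.6, 1.2, 16.7]
gripper_width: 0.0112
```

Call:
move_arm(targets=[[-1,[0,0,-0.5],0],[-1,[0,0,-0.5],0],[-1,[0,0,-0.5],0],[-1,[0,0,-0.5],0],[-1,[0,0,-0.5],0],[-1,[0,0,-0.5],0]])

```text
t: 22.2
tool_pos: [0.5757, -0.3279, 0.0567]
eef_rot: [2.286, 2.152, 0.0]
force: [-2.8, 2.4, 13.2]
gripper_width: 0.0115
```

```bash
python3 - <<'E'
from h import *
f,st=snap("wrist","w22"); print(st["t"],st["tool_pos"],yaw(st),st["force"],st["ft_torque"],st["gripper_width"])
cv2.imwrite("pics/w22z.png",cv2.resize(f["frame"][120:300,180:370],None,fx=3.2,fy=3.2,interpolation=cv2.INTER_CUBIC)[:,:,::-1])
f,s2=snap("side","s22")
cv2.imwrite("pics/s22z.png",cv2.resize(f["frame"][140:360,130:350],None,fx=2.7,fy=2.7,interpolation=cv2.INTER_CUBIC)[:,:,::-1])
E
```

```text
22.2 [ 0.5756975  -0.32791607  0.05666579] 86.53801366808712 [-2.78146139  2.37034433 13.1559034 ] [ 0.27716984  0.635868   -0.0596205 ] 0.0114513156311409
```

View pics/w22z.png

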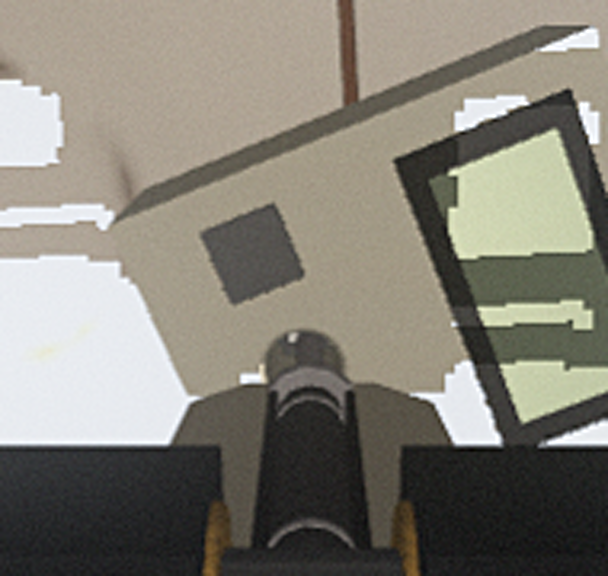

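View pics/s22z.png

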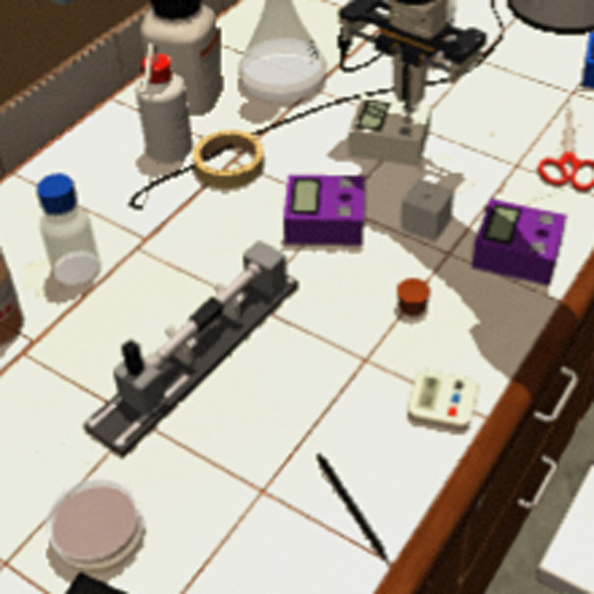

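```bash
python3 - <<'E'
from h import *
st=get_state();print(st["t"],st["force"],st["gripper_width"],st["tool_pos"]); print(job_done())
E
```

```text
22.3 [-3.0982597   1.21378817 13.3152023 ] 0.011278272303842637 [ 0.57569194 -0.32790867  0.05665644]
the job is handed in; nothing more can be done
None
```

The job is done and handed in at 22.3 s. The rod is between the centres, and the pin is still gripped and holding the button down. No verdict came back.

- **Rod:** I laid it on the V rests about 9–10 mm towards the tailstock and let go. I then gripped the knob and pushed until the force climbed from about 3 N to 11 N with almost no more travel. A wrist picture afterwards put the rod's middle within about 0.6 mm of the seat, with both points in the end holes.
- **Tailstock reading:** my estimate of its slide was 37.5 mm, just above the 35–37 mm stated. It rests on my camera estimate of where the tailstock started, so I put the difference down to that error and some give in the arm. I took the force rise and the picture as proof it was seated.
- **Button:** the pin went upright through the hole in the white unit. The force read about 0.9 N before pressing and 4.4 N at the expected full depth, then jumped to 16.7 N at a hard stop. I eased it to about 13 N to hold, with the pin gripped at 11.3 mm.
- **Bystanders:** the last side picture shows the petri dish and stopper where they were.

**What disagreed:**
- The fingers end about 20 mm short of the reported TCP, so my first grasp closed on nothing just above the rod's grip without disturbing it. I measured the offset in the pictures and allowed for it from then on.
- There is about 3 N of sideways force on the pin at the end.

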